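# Take the charged flip phone out of the hallway charging dock

## Robot

A 6-joint arm with a two-finger parallel gripper is mounted at the origin on the work surface. World frame = base frame: x ahead of the robot, y to its left, z up, the work surface at z = 0. Lengths are in m, angles in rad, forces in N, time in s.
With the tool pointing down it reaches from about 0.275 to 0.725 m from the base axis. Payload 15.9 kg.
Tool frame: the origin (TCP) lies at the very end of the fingers, on their centre line; the grasp point (between the pads) lies 19 mm behind it; z points along the fingers, y is the direction in which the jaws open and shut (so a half turn about z gives the same grasp; the last joint's range is limited). The gripper opens to 85 mm and grips with 20 to 120 N. Pads are 22 mm wide; open, the fingers measure 114 mm over their backs; the gripper's body (76 mm by 85 mm) begins 54 mm behind the grasp point. The pads swing forward as they close: fully open they stand 13 mm farther back than shut.
Start: joints at [1.238, 0.213, -0.034, 1.323, 0, 1.571], TCP at [0.163, 0.473, 0.231] pointing down, gripper open.
Joint ranges: [-2.98, 2.98], [-0.74, 1.72], [-1.14, 1.35], [-2.1, 2.04], [-1.57, 1.44], [-3.14, 3.14]. Speed limits (rad/s): [1.89, 1.89, 2.39, 2.57, 3.14, 3.14].

## Interface

Orientations are given as [roll, pitch, yaw] about the fixed x, y, z axes, in that order (R = Rz(yaw) Ry(pitch) Rx(roll)).
In Python, from workcell import observe, imaging, workorder gives the robot as it stands.
- The arm moves only by the shell command python3 -m inch 'ROWS' [FORCE]. ROWS is JSON, a list of rows, each a list of 5 numbers: the shift along the world's x, y, z in m, then the turn about the world's z in rad, then the finger opening in m, from 0 to 0.0854. In form: [[x, y, z, twist, grip], ...]. A call has 1 to 12 rows; each row is the pose to reach, as a shift and turn from the pose measured when the call began; what a row does not reach only later rows make up. A row lasts 1/10 s, in which the tool goes at most 50 mm and 8.59 degrees, less where a joint would pass 70% of its speed; a pose out of reach is approached as far as the arm can. A call with a gripper value outside its range is refused whole. The fingers move at their own pace and stop on an object; FORCE is the grip in N (left out, the last holds). Time passes only in rows, so rows that repeat a pose let the fingers close. It gives the time, the measured TCP pose, the force and the opening at its end, in the units of the state.
- observe(): the state, without advancing time (a new reading comes with each control period).
- imaging.snapshot(name): name is "side" or "top"; returns the picture (384x512x3 uint8, red, green, blue); there is no depth.
- imaging.camera_params(name): a dict with "fx", "fy", "cx", "cy" (pixels), "dist_coeffs" ([k1, k2, p1, p2, k3] as OpenCV has them; the pictures are not rectified), "extrinsics" (4x4, takes a point from world to camera coordinates). Camera axes: x right, y down, z forward; pixel columns grow to the right and rows downward; lengths in m; the calibration is good to about 2 mm. A picture is of the moment at which its call begins. camera_params takes no time and is no camera call.
- workorder.hand_in(): hands the job in, once; it reports no verdict.
The state is a dict: "t": time; "joints": joint angles; "dq": joint speeds; "joint_efforts": joint torques, N m; "position": TCP position; "eef_rot": TCP orientation; "ft_force": force on the tool from outside, world axes, zero at the start; "torque": the same for the moment, N m; "opening": finger opening in m.
Only numpy, scipy, OpenCV 4.12 (cv2) and the standard library are available. Lean on these libraries where they do the work, as an engineer would, in place of code of your own. Each camera call takes 0.05 s, during which the arm holds its last target.

## Task

The flip phone in the middle of the open charging well is hemmed in by the power bank and the pocket radio: stand both of these aside, upright, on the cork mat, then take the phone out and lay it flat in the empty half of the hall tray without disturbing the bottle opener lying in the other half. After that stand the power bank and the radio back upright, each in the middle of its own charging pad and lined up with it, and shut the dock's lid.

Things in the scene. Friction and masses are not known exactly. Their poses are not given: they have to be found in the camera images.
- phone_mid (a point): Centre (half-way up) of the loose silver folded flip phone: 52 (x) by 100 (y) by 18 mm high (z up), 0.08 to 0.17 kg, dark little window on top. It starts flat on the cork floor in the middle of the well, long side along the dock's y; only 3 to 14 mm separate its long sides from the power bank and the radio.
- bank_mid (a point): Centre (half-way up) of the loose power bank: a plain dark-grey slab standing on its long edge, 28 mm thick (x), 96 mm long (y), 50 mm tall (z up), 0.14 to 0.28 kg; four tiny lamps and a button on top. It starts on its own pad beside the phone, on the dock's -x or +x side.
- radio_mid (a point): Centre (half-way up) of the loose cream pocket radio, upright: 34 mm thick (x), 80 mm long (y), 50 mm tall (z up; body 46 mm, two dark wheels on top 4 mm more), 0.13 to 0.25 kg; round dark speaker on its -x face. It starts on its own pad on the other side of the phone.
- bank_pad: Power bank's charging pad: fixed dark plate on the well's cork floor, 38 (x) by 120 (y) by 2 mm, the longer, narrower one. Origin: centre of its underside. Long axis y parallel to the dock's y. The two pads lie 50 mm either side of the dock's middle along the dock's x, either way round.
- radio_pad: Radio's charging pad: fixed dark plate on the well's cork floor, 44 (x) by 94 (y) by 2 mm, the shorter, broader one. Origin: centre of its underside; y is its long axis.
- dock: Fixed teak charging dock, an open box with a cork-lined well: outside 216 (x) by 160 (y) by 72 mm high, walls 8 mm, inside 200 by 144 mm, cork floor 14 mm above the table. Origin: centre of its underside. The lid's hinge line runs along the dock's x at y = +80, z = 72 mm (top outer edge of the +y wall).
- lid (a joint): Lid angle: 0 shut, 1.57 upright, 1.9 the stop; starts open, leaning to the dock's +y. Teak panel 216 mm (x), 160 mm from hinge to free edge (brass lip 8 mm more), 12 mm thick; inner face in line with the hinge. Upright its top is 240 mm up. Soft-close: friction holds it above 1.3 rad; pushed on its outer face (1 to 3 N) past 1.2 rad it sinks shut within 5 s.
- hall_tray: Fixed teak hall tray, outside 192 (x) by 152 (y) by 16 mm high, walls and floor 6 mm. Origin: centre of its underside. The opener lies in its +x half; the -x half is empty and takes the phone, length along the tray's y, centre about x = -35, y = 0 mm. Tray and mat lie left and right of the dock, either way round.
- mat: Fixed cork mat for setting things aside, 190 (x) by 150 (y) by 4 mm thick, thin dark edging, empty at the start. Origin: centre of its underside. Power bank and radio fit side by side, for instance at x = -45 and +45 mm, long sides along the mat's y.
- opener_mid (a point): Centre of the loose pewter bottle opener, a flat bar with a ring at one end, about 112 (y) by 37 (x) by 8 mm high, lying along the tray's y about 60 mm from the tray's middle towards its +x. To be left alone.
Mind the look-alikes: they are no part of the job. What is meant by the part that bears phone_mid is not turquoise, and is the larger of those in its own colour.

How it is judged:
On the way, in this order (a step that is already met when the one before it is completed fails the run):
1. the power bank and the radio both stand upright on the cork mat, let go and at rest (x of bank_mid in the frame of mat between -0.09 and 0.09 m and y of bank_mid in the frame of mat between -0.07 and 0.07 m and z of bank_mid in the frame of mat between 0.02 and 0.04 m and angle between each of bank_mid, radio_mid's own z axis and vertical below 0.15 rad and linear speed of each of bank, radio below 0.03 m/s and contact force between the fingers and bank below 0.05 N and x of radio_mid in the frame of mat between -0.09 and 0.09 m and y of radio_mid in the frame of mat between -0.07 and 0.07 m and z of radio_mid in the frame of mat between 0.02 and 0.04 m and contact force between the fingers and radio below 0.05 N), for 0.2 s.
2. the phone lies flat in the empty half of the hall tray, let go, while the power bank and the radio are still on the mat (x of phone_mid in the frame of hall_tray between -0.068 and 0.008 m and y of phone_mid in the frame of hall_tray between -0.042 and 0.042 m and z of phone_mid in the frame of hall_tray between 0.008 and 0.02 m and angle between phone_mid's own z axis and vertical below 0.1 rad and linear speed of phone below 0.03 m/s and contact force between the fingers and phone below 0.05 N and horizontal distance between each of bank_mid, radio_mid and mat below 0.12 m), for 0.2 s.
At the end, for the whole second after the job is handed in: Power bank and radio upright, each within 12 mm and 14 degrees of its own pad; phone flat, wholly in the tray's empty -x half (centre -68 to 8 mm in x, within 42 mm in y); lid shut (below 0.05 rad); opener within 20 mm of where it lay; all released and at rest (horizontal distance between bank_mid and bank_pad below 0.012 m and angle between each of bank_mid, radio_mid, phone_mid's own z axis and vertical below 0.1 rad and angle between the y axis of bank_mid and the y axis of bank_pad, either way round below 0.25 rad and z of bank_mid in the frame of bank_pad between 0.018 and 0.034 m and linear speed of each of bank, radio below 0.02 m/s and horizontal distance between radio_mid and radio_pad below 0.012 m and angle between the y axis of radio_mid and the y axis of radio_pad, either way round below 0.25 rad and z of radio_mid in the frame of radio_pad between 0.018 and 0.034 m and x of phone_mid in the frame of hall_tray between -0.068 and 0.008 m and y of phone_mid in the frame of hall_tray between -0.042 and 0.042 m and z of phone_mid in the frame of hall_tray between 0.008 and 0.02 m and linear speed of phone below 0.03 m/s and contact force between the fingers and phone below 0.05 N and value of joint lid below 0.05 rad and velocity of joint lid below 0.05 rad/s and distance of opener_mid from where it was at the start of the episode below 0.02 m); the robot touches nothing.
It fails at once if the bottle opener is shoved (20 mm or more) (distance of opener_mid from where it was at the start of the episode above 0.02 m).
It fails at once if the power bank or the radio is knocked over (angle between any of bank_mid, radio_mid's own z axis and vertical above 0.8 rad).
It also fails if it takes over 131 s, if anything falls off the work surface, if the arm or the gripper's body presses on something with over 40 N, if the wrist force passes 120 N, or if a joint passes its speed limit or range.

## Working session

There is one attempt and no reset: what is moved stays moved. The work goes in short steps, Python scripts to look and compute and a shell command to move; the robot and the scene stay as the last step left them, time stands still between calls to the robot, and variables do not carry over. Pictures are saved under pics/ and viewed, and the job is handed in when it is done.

```bash
ls; mkdir -p pics; python3 - <<'E'
from workcell import observe, imaging
import cv2,json
print(observe())
for n in("side","top"):
    im=imaging.snapshot(n); cv2.imwrite(f"pics/{n}0.png",im[:,:,::-1])
    print(n,imaging.camera_params(n))
E
```

```text
pics
{'t': 0.0, 'joints': array([ 1.23800718e+00,  2.13325091e-01, -3.50644275e-02,  1.32353833e+00,
        1.10759505e-05,  1.57080359e+00]), 'dq': array([ 5.47440420e-04, -1.54571542e-04, -4.96220259e-04,  8.61719332e-04,
       -7.01234308e-06, -2.44221450e-04]), 'joint_efforts': array([-6.17020487e-04, -6.86158562e+01,  4.87116516e+01,  1.74917153e-02,
       -1.48230124e-04,  1.19741350e-05]), 'position': array([0.16321891, 0.4722272 , 0.23082959]), 'eef_rot': array([-3.14046113e+00, -1.10677251e-05,  2.80879623e+00]), 'ft_force': array([0.52918043, 0.56269035, 0.00286615]), 'torque': array([-0.02830786,  0.0186403 ,  0.02255932]), 'opening': 0.08519982831650137}
side {'fx': 408.06732643898056, 'fy': 408.06732643898056, 'cx': 248.00954366664268, 'cy': 192.9604182871017, 'dist_coeffs': array([-0.06374949,  0.        ,  0.        ,  0.        ,  0.        ]), 'extrinsics': array([[ 0.9686222 , -0.24852914,  0.0020723 , -0.45097425],
       [-0.16912426, -0.66521208, -0.72724815,  0.15123849],
       [ 0.18212087,  0.70407824, -0.68637149,  0.96148339],
       [ 0.        ,  0.        ,  0.        ,  1.        ]])}
top {'fx': 398.55629546191994, 'fy': 398.55629546191994, 'cx': 252.80356021580934, 'cy': 196.8104987020195, 'dist_coeffs': array([0.01169475, 0.        , 0.        , 0.        , 0.        ]), 'extrinsics': array([[ 4.97116211e-03, -9.99987585e-01,  3.42091380e-04,
         1.34564311e-02],
       [-9.70559589e-01, -4.90724939e-03, -2.40811136e-01,
         5.03506278e-01],
       [ 2.40809825e-01,  8.65091128e-04, -9.70571934e-01,
         8.28590162e-01],
       [ 0.00000000e+00,  0.00000000e+00,  0.00000000e+00,
         1.00000000e+00]])}
```

View pics/side0.png

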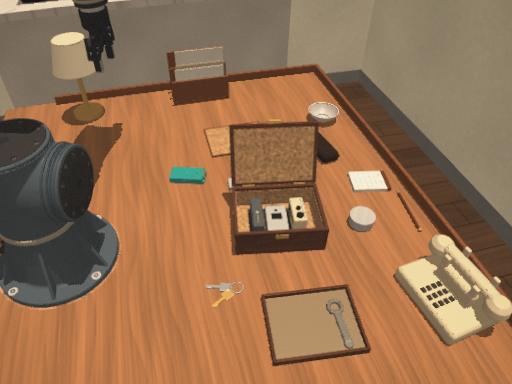

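View pics/top0.png

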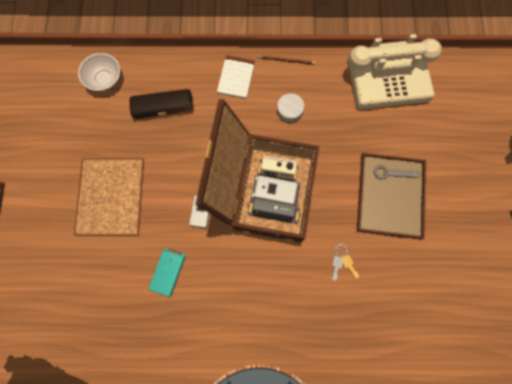

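```bash
cat > h.py <<'E'
import numpy as np,cv2
from workcell import observe,imaging
def cam(n):
    p=imaging.camera_params(n);K=np.array([[p['fx'],0,p['cx']],[0,p['fy'],p['cy']],[0,0,1]]);return K,np.array(p['dist_coeffs']),np.array(p['extrinsics'])
def unproj(n,px,z):
    K,d,E=cam(n);px=np.array(px,float).reshape(-1,1,2)
    u=cv2.undistortPoints(px,K,d).reshape(-1,2)
    r=np.c_[u,np.ones(len(u))]@E[:3,:3];c=-E[:3,:3].T@E[:3,3]
    s=(np.asarray(z)-c[2])/r[:,2];return c+r*s[:,None]
def proj(n,P):
    K,d,E=cam(n);return cv2.projectPoints(np.array(P,float).reshape(-1,3),cv2.Rodrigues(E[:3,:3])[0],E[:3,3],K,d)[0].reshape(-1,2)
def shot(n,fn):
    im=imaging.snapshot(n)[:,:,::-1].copy();cv2.imwrite(f'pics/{fn}.png',im);return im
def crop(src,fn,x0,y0,w,h,s):
    im=cv2.imread(f'pics/{src}.png') if isinstance(src,str) else src
    c=cv2.resize(im[y0:y0+h,x0:x0+w],None,fx=s,fy=s,interpolation=cv2.INTER_CUBIC)
    st=10
    for x in range((x0+st-1)//st*st,x0+w,st):
        cv2.putText(c,str(x),(int((x-x0)*s),8),0,.3,(0,255,255),1);cv2.line(c,(int((x-x0+.5)*s),10),(int((x-x0+.5)*s),14),(0,255,255),1)
    for y in range((y0+st-1)//st*st,y0+h,st):
        cv2.putText(c,str(y),(0,int((y-y0+.5)*s)+3),0,.3,(0,255,255),1);cv2.line(c,(20,int((y-y0+.5)*s)),(24,int((y-y0+.5)*s)),(0,255,255),1)
    cv2.imwrite(f'pics/{fn}.png',c)
E
python3 - <<'E'
from h import *
crop('top0','c1',185,95,145,155,3.9 and 3.8)
crop('top0','c2',355,145,80,100,6)
crop('top0','c3',65,145,90,100,6)
crop('side0','c4',220,115,115,140,4)
E
```

```text
(no output)
```

View pics/c1.png

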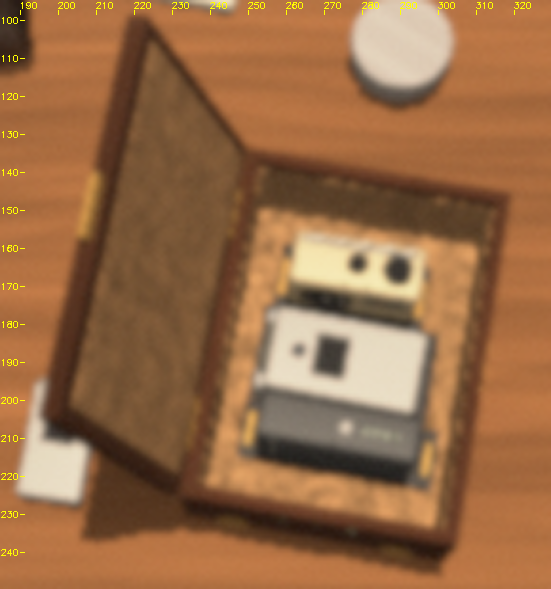

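View pics/c2.png

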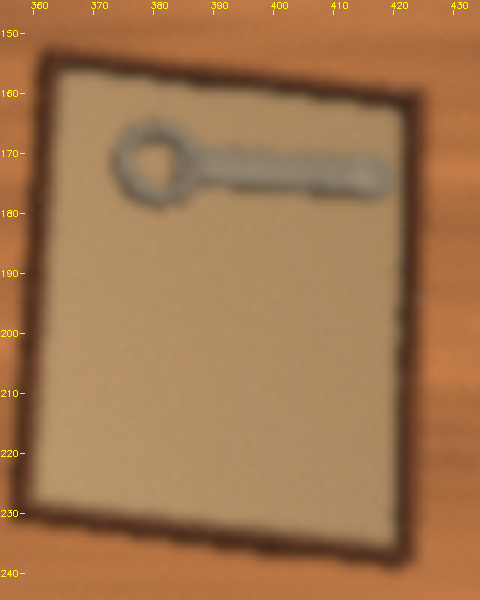

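View pics/c3.png

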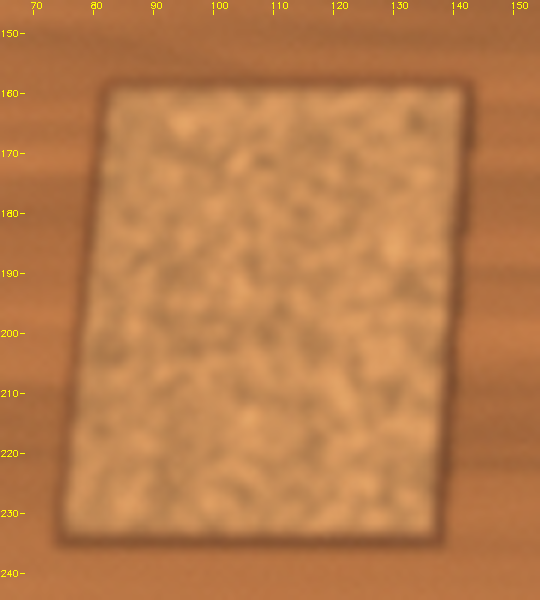

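View pics/c4.png

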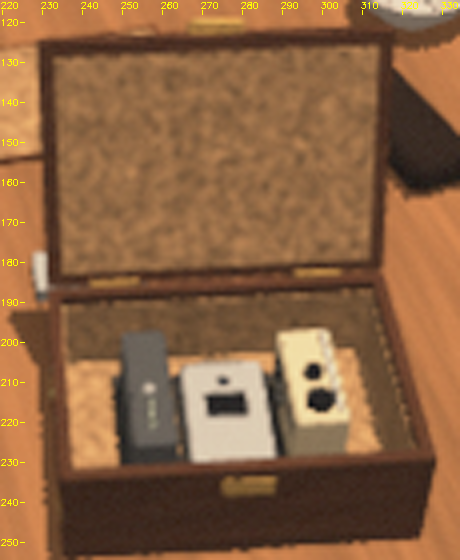

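```bash
cat >> h.py <<'E'
from scipy.optimize import least_squares
def rect(pose,dx,dy,z,ox=0,oy=0):
    x,y,a=pose;c,s=np.cos(a),np.sin(a)
    L=np.array([[dx,-dy],[-dx,-dy],[-dx,dy],[dx,dy]])/2+[ox,oy]
    return np.c_[x+c*L[:,0]-s*L[:,1],y+s*L[:,0]+c*L[:,1],np.full(4,z)]
def fit(obs,x0):
    f=lambda p:np.concatenate([(proj(n,rect(p,dx,dy,z))[idx]-np.array(px)).ravel() for n,dx,dy,z,idx,px in obs])
    r=least_squares(f,x0,loss='soft_l1');return r.x,f(r.x).reshape(-1,2)
def draw(im,n,P,col=(0,255,0)):
    q=proj(n,P);cv2.polylines(im,[np.round(q*16).astype(int)],True,col,1,cv2.LINE_AA,4)
E
python3 - <<'E'
from h import *
for n in('side','top'):
    K,d,E=cam(n);print(n,-E[:3,:3].T@E[:3,3])
A=[0,1,2,3]
def cc(x0,y0,s,pts):return [(x0+a/s-.5,y0+b/s-.5) for a,b in pts]
print('dock',*fit([('top',.216,.160,.072,A,cc(185,95,3.8,[(509,194),(455,546),(185,497),(250,150)]))],[.5,-.03,-.1]))
print('tray',*fit([('top',.192,.152,.016,A,cc(355,145,6,[(422,92),(408,566),(12,515),(44,50)]))],[.5,-.3,0]))
print('mat',*fit([('top',.190,.150,.004,A,cc(65,145,6,[(474,80),(443,546),(55,545),(103,80)]))],[.5,.3,0]))
# items: top corners
print('bank',*fit([('top',.028,.096,.066,A,cc(185,95,3.8,[(422,424),(417,462),(255,435),(258,398)]))],[.45,0,-.1]))
print('radio',*fit([('top',.034,.080,.062,A,cc(185,95,3.8,[(426,252),(422,302),(289,280),(297,235)]))],[.55,0,-.1]))
print('phone',*fit([('top',.052,.100,.032,A,cc(185,95,3.8,[(432,335),(414,414),(258,385),(272,308)]))],[.5,0,-.1]))
E
```

```text
side [ 0.28729558 -0.6884341   0.77085725]
top [0.2890833  0.01521029 0.92545167]
dock [ 0.52957119 -0.036755   -0.17347294] [[ 0.53818823 -0.10095921]
 [ 0.85689465  0.16526093]
 [-1.15525485  0.00167804]
 [-0.40088457 -0.14269013]]
tray [ 0.52205692 -0.3096917  -0.12332038] [[ 0.14652761  0.1269276 ]
 [ 0.37827465  0.11436059]
 [-0.22723237  0.13593818]
 [-0.3015968  -0.46840543]]
mat [0.51872914 0.3572602  0.00720869] [[ 0.04673825  0.00845981]
 [-0.00500021 -0.22520669]
 [-0.16463271  0.13549782]
 [ 0.13029262  0.082648  ]]
bank [ 0.47813315 -0.0295782  -0.1501943 ] [[ 0.23334505 -1.36126985]
 [-0.09507664  0.93698696]
 [-0.68684211  1.41840451]
 [ 0.48720884 -1.04208293]]
radio [ 0.57871129 -0.04293108 -0.14584719] [[ 0.59604267 -0.51093693]
 [-0.21313246  0.42003764]
 [-0.18151759  1.14287311]
 [-0.12355896 -1.01355661]]
phone [ 0.52906557 -0.03551754 -0.18211993] [[-0.07037776 -0.12941262]
 [ 1.06680122  0.45632228]
 [-0.6077003   0.23679281]
 [-0.14794977 -0.66740176]]
```

```bash
cat > ov.py <<'E'
from h import *
D=(.5296,-.0368,-.1735)
T=(.522,-.3097,-.123);M=(.5187,.3573,.007)
def over(B,R,P,src,fn,n,cropargs,zb=.066,zr=.062,zp=.032):
    im=cv2.imread(f'pics/{src}.png')
    x0,y0,w,h,s=cropargs
    c=cv2.resize(im[y0:y0+h,x0:x0+w],None,fx=s,fy=s,interpolation=cv2.INTER_CUBIC)
    def dr(Pt,col):
        q=(proj(n,Pt)+.5-[x0,y0])*s;cv2.polylines(c,[np.round(q*16).astype(int)],True,col,1,cv2.LINE_AA,4)
    dr(rect(D,.216,.160,.072),(0,255,0));dr(rect(D,.2,.144,.014),(0,255,255))
    for p,dx,dy,z,col in((B,.028,.096,zb,(255,0,0)),(R,.034,.08,zr,(0,0,255)),(P,.052,.1,zp,(255,0,255))):
        if p is not None: dr(rect(p,dx,dy,z),col)
    dr(rect(T,.192,.152,.016),(0,255,0));dr(rect(M,.19,.15,.004),(0,255,0))
    cv2.imwrite(f'pics/{fn}.png',c)
E
python3 - <<'E'
from ov import *
B=(.478,-.0296,-.15);R=(.5787,-.0429,-.15);P=(.529,-.0355,-.18)
over(B,R,P,'side0','o1','side',(220,170,120,90,6))
over(B,R,P,'top0','o2','top',(225,125,100,120,5))
E
```

```text
(no output)
```

View pics/o1.png

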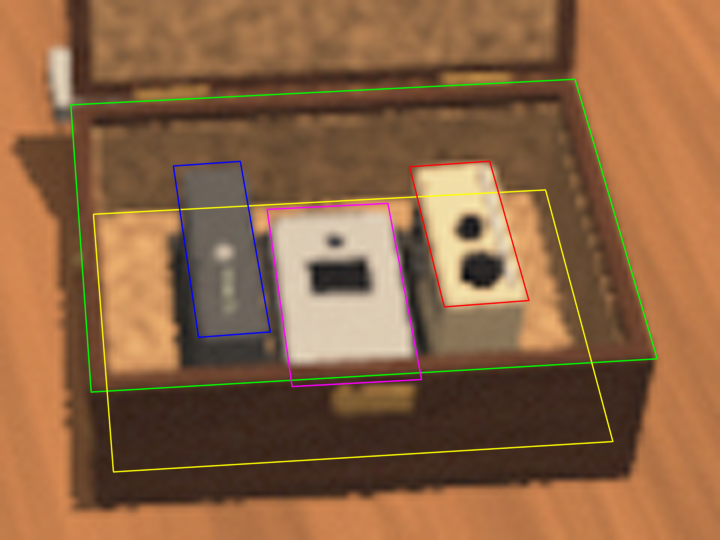

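View pics/o2.png

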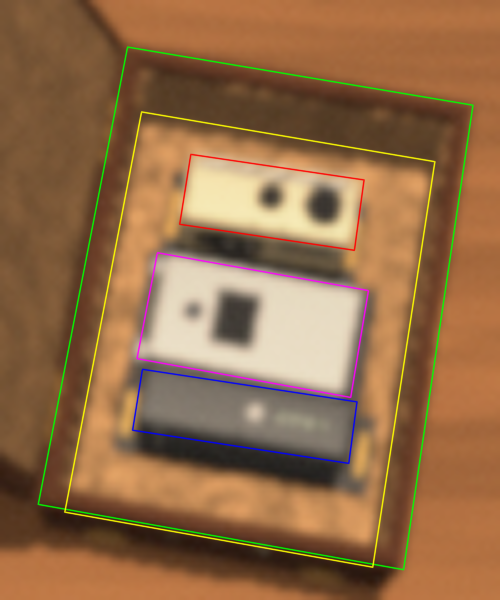

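```bash
python3 -m inch '[[0.03,-0.03,0.05,-0.14,0.056],[0.055,-0.07,0.08,-0.28,0.056],[0.08,-0.11,0.1,-0.42,0.056],[0.105,-0.15,0.1,-0.56,0.056],[0.13,-0.19,0.1,-0.70,0.056],[0.155,-0.23,0.1,-0.84,0.056],[0.18,-0.27,0.1,-0.98,0.056],[0.205,-0.31,0.1,-1.12,0.056],[0.235,-0.355,0.1,-1.26,0.056],[0.265,-0.40,0.1,-1.40,0.056],[0.29,-0.44,0.1,-1.41,0.056],[0.30,-0.48,0.1,-1.41,0.056]]'; python3 -m inch '[[0.015,-0.022,0,0,0.052],[0.015,-0.022,0,0,0.052],[0.015,-0.022,0,0,0.052],[0.015,-0.022,0,0,0.052]]'; python3 -c "
from h import *
o=observe();print(o);shot('side','s1');shot('top','t1')"
```

```text
t: 1.3
position: [0.4638, -0.0081, 0.3303]
eef_rot: [-3.14, -0.0, 1.398]
ft_force: [1.5, 0.6, 0.1]
opening: 0.0561
t: 1.7
position: [0.4785, -0.0294, 0.3303]
eef_rot: [-3.14, -0.0, 1.399]
ft_force: [-0.6, 0.9, -0.0]
opening: 0.0526
{'t': 1.7, 'joints': array([-6.17092533e-02,  1.79606695e-01,  1.73501445e-01,  1.56657868e+00,
        4.13511606e-04,  1.68103813e+00]), 'dq': array([ 0.01134751, -0.00819773, -0.00048372,  0.00198435, -0.0007634 ,
       -0.00168129]), 'joint_efforts': array([-1.48976617e+00, -6.38116264e+01,  4.82604289e+01, -3.89905181e-02,
       -3.95919301e-02, -8.89272953e-03]), 'position': array([ 0.47845439, -0.02943184,  0.33028247]), 'eef_rot': array([-3.13967101e+00, -2.03329170e-04,  1.39884469e+00]), 'ft_force': array([-0.56350013,  0.91400196, -0.01162865]), 'torque': array([ 0.01312038, -0.02167379,  0.00405336]), 'opening': 0.052584383359371455}
```

```bash
python3 -m inch '[[0,0,-0.05,0,0.05],[0,0,-0.1,0,0.05],[0,0,-0.15,0,0.05],[0,0,-0.2,0,0.05],[0,0,-0.24,0,0.05],[0,0,-0.245,0,0.05],[0,0,-0.245,0,0.05]]'; python3 -c "
from h import *
im=shot('side','s2');crop(im,'s2c',190,90,160,150,4);im=shot('top','t2');crop(im,'t2c',215,120,120,130,4.5)"
```

```text
t: 2.5
position: [0.4781, -0.0287, 0.086]
eef_rot: [-3.139, -0.0, 1.4]
ft_force: [0.4, 0.1, 0.6]
opening: 0.0498
```

View pics/s2c.png

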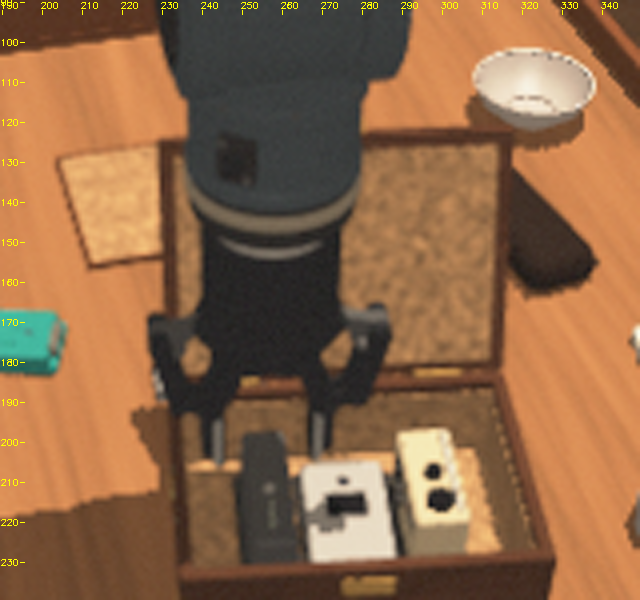

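View pics/t2c.png

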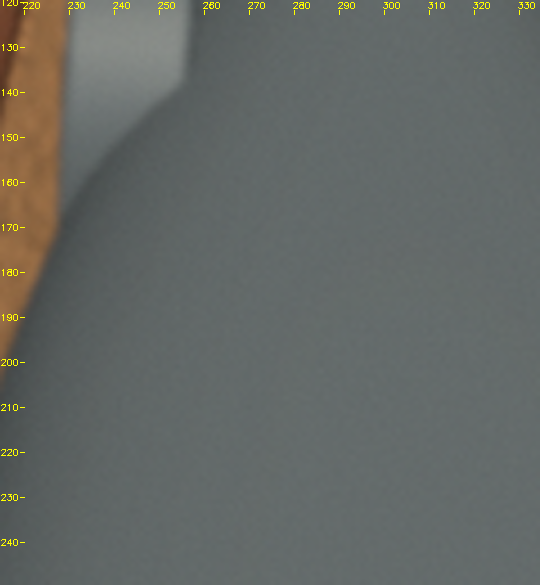

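```bash
python3 -m inch '[[-0.001,0,-0.03,0,0.05],[-0.001,0,-0.045,0,0.05],[-0.001,0,-0.045,0,0.05],[-0.001,0,-0.045,0,0.04],[-0.001,0,-0.045,0,0.03],[-0.001,0,-0.045,0,0.02],[-0.001,0,-0.045,0,0.02],[-0.001,0,-0.045,0,0.02],[-0.001,0,-0.045,0,0.02],[-0.001,0,-0.045,0,0.02]]' 30; python3 -c "
from h import *
im=shot('side','s3');crop(im,'s3c',190,90,160,150,4)"
```

```text
t: 3.6
position: [0.48, -0.0291, 0.0443]
eef_rot: [3.138, -0.001, 1.4]
ft_force: [-1.3, -0.4, 11.5]
opening: 0.0277
```

View pics/s3c.png

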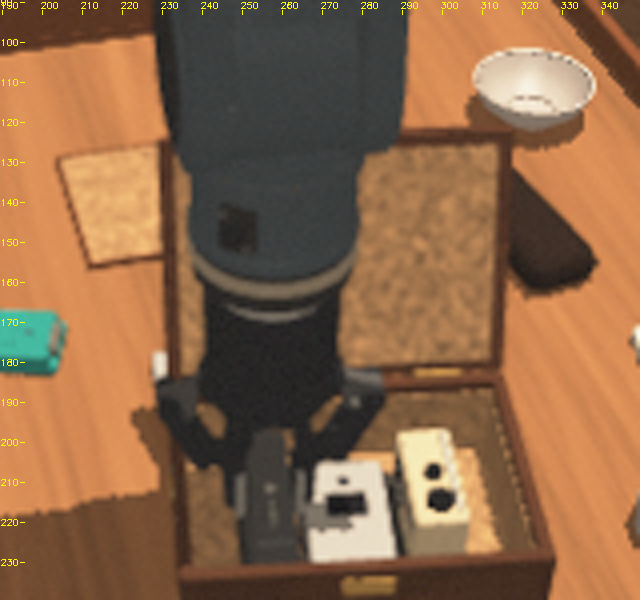

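```bash
python3 -m inch '[[0,0,0.03,0,0.02],[0,0,0.07,0,0.02],[0,0,0.12,0,0.02],[0,0,0.17,0,0.02],[0,0,0.22,0,0.02],[0,0,0.27,0,0.02],[0,0,0.3,0,0.02],[0,0,0.3,0,0.02]]' && python3 -c "
from h import *
im=shot('side','s4')"
```

```text
t: 4.45
position: [0.4812, -0.0291, 0.3492]
eef_rot: [3.13, -0.002, 1.4]
ft_force: [0.8, -0.2, -2.6]
opening: 0.0273
```

View pics/s4.png

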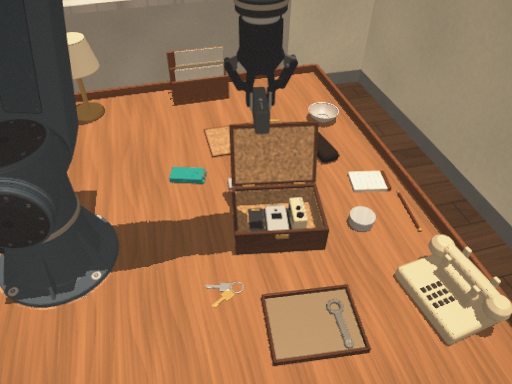

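```bash
python3 -m inch '[[0,0.04,0,0.02,0.02],[-0.002,0.08,0,0.04,0.02],[-0.003,0.12,0,0.06,0.02],[-0.004,0.16,0,0.08,0.02],[-0.005,0.2,0,0.10,0.02],[-0.006,0.24,0,0.12,0.02],[-0.007,0.28,0,0.14,0.02],[-0.007,0.32,0,0.16,0.02],[-0.007,0.36,0,0.18,0.02],[-0.007,0.386,0,0.18,0.02],[-0.007,0.386,-0.02,0.18,0.02],[-0.007,0.386,-0.04,0.18,0.02]]' && python3 -m inch '[[0,0,-0.05,0,0.02],[0,0,-0.1,0,0.02],[0,0,-0.15,0,0.02],[0,0,-0.2,0,0.02],[0,0,-0.23,0,0.02],[0,0,-0.24,0,0.02],[0,0,-0.24,0,0.02]]' && python3 -c "
from h import *
im=shot('side','s5');crop(im,'s5c',160,50,160,120,5)"
```

```text
t: 5.7
position: [0.4734, 0.3578, 0.3051]
eef_rot: [3.134, -0.001, 1.581]
ft_force: [0.3, 0.8, -2.1]
opening: 0.0277
t: 6.4
position: [0.4726, 0.3571, 0.0641]
eef_rot: [3.136, 0.001, 1.581]
ft_force: [0.3, 0.5, -2.0]
opening: 0.0268
```

View pics/s5c.png

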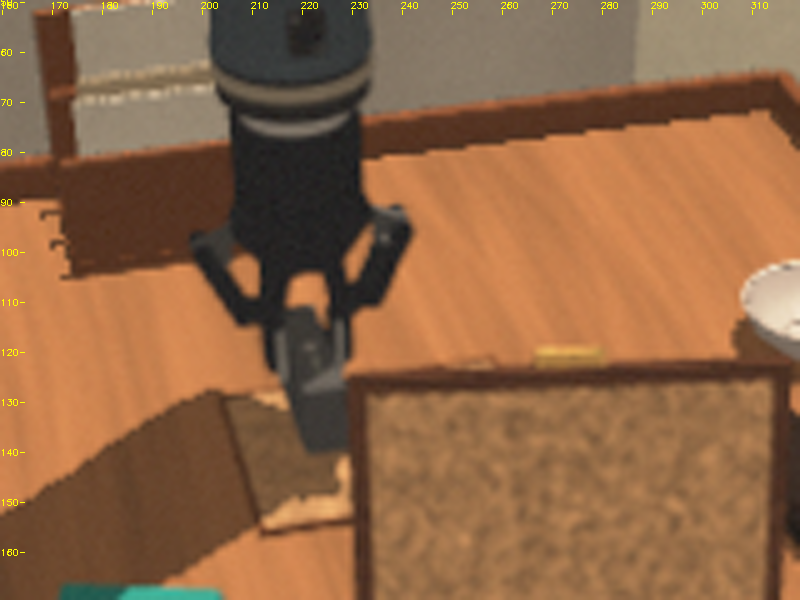

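```bash
python3 -m inch '[[0,0,-0.015,0,0.02],[0,0,-0.024,0,0.02],[0,0,-0.028,0,0.02],[0,0,-0.031,0,0.02],[0,0,-0.031,0,0.02]]'
```

```text
t: 6.95
position: [0.4736, 0.3579, 0.035]
eef_rot: [3.134, -0.001, 1.581]
ft_force: [0.1, -0.5, -2.1]
opening: 0.0272
```

```bash
python3 -m inch '[[0,0,-0.002,0,0.02],[0,0,-0.004,0,0.02],[0,0,-0.004,0,0.02]]'
```

```text
t: 7.25
position: [0.4742, 0.3583, 0.0323]
eef_rot: [3.132, -0.002, 1.581]
ft_force: [-3.3, -3.1, 14.5]
opening: 0.0273
```

```bash
python3 -m inch '[[0,0,0,0,0.032],[0,0,0,0,0.045],[0,0,0,0,0.055],[0,0,0.02,0,0.055],[0,0,0.06,0,0.055],[0,0,0.11,0,0.055],[0,0,0.16,0,0.055],[0,0,0.21,0,0.055],[0,0,0.26,0,0.055],[0,0,0.29,0,0.055]]' && python3 -c "
from h import *
im=shot('top','t6');crop(im,'t6c',65,145,90,100,6);im=shot('side','s6');crop(im,'s6c',190,80,160,160,3.75)"
```

```text
t: 8.25
position: [0.4744, 0.3584, 0.3263]
eef_rot: [3.129, -0.004, 1.581]
ft_force: [1.9, 0.4, 0.2]
opening: 0.0551
```

View pics/t6.png

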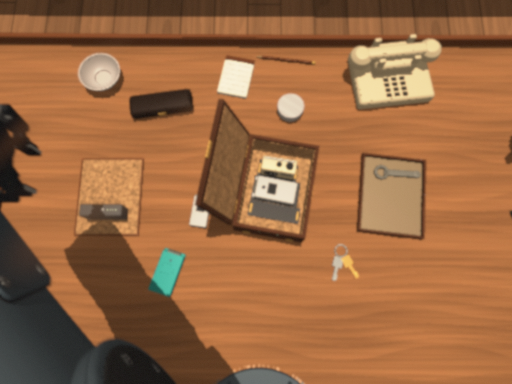

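View pics/s6c.png

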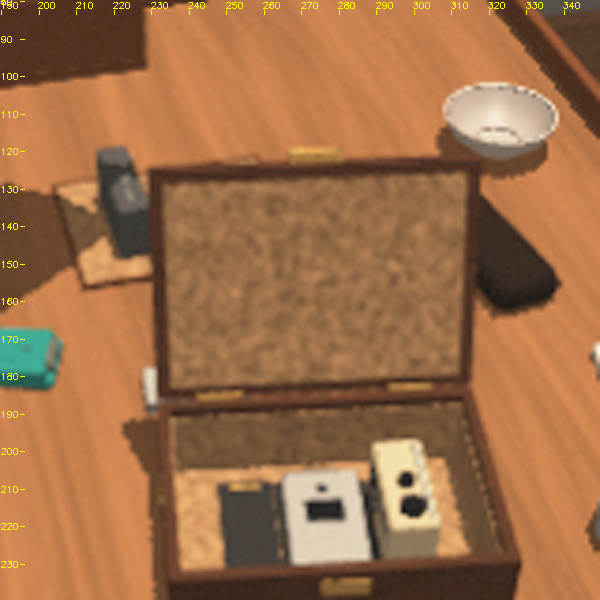

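```bash
python3 -m inch '[[0.01,-0.04,0,-0.02,0.05],[0.02,-0.08,0,-0.04,0.05],[0.03,-0.12,0,-0.06,0.05],[0.04,-0.16,0,-0.08,0.05],[0.05,-0.20,0,-0.1,0.05],[0.06,-0.24,0,-0.12,0.05],[0.07,-0.28,0,-0.14,0.05],[0.08,-0.32,0,-0.16,0.05],[0.09,-0.36,0,-0.18,0.05],[0.104,-0.4,0,-0.18,0.05],[0.104,-0.401,0,-0.18,0.05],[0.104,-0.401,-0.01,-0.18,0.05]]' && python3 -m inch '[[0,0,-0.05,0,0.05],[0,0,-0.1,0,0.05],[0,0,-0.15,0,0.05],[0,0,-0.2,0,0.05],[0,0,-0.23,0,0.05],[0,0,-0.23,0,0.05]]' && python3 -c "
from h import *
im=shot('side','s7');crop(im,'s7c',220,130,110,110,5)"
```

```text
t: 9.55
position: [0.5796, -0.0432, 0.3164]
eef_rot: [3.127, -0.006, 1.399]
ft_force: [-0.5, 0.8, 0.3]
opening: 0.0496
t: 10.15
position: [0.5762, -0.0426, 0.0819]
eef_rot: [3.134, -0.005, 1.399]
ft_force: [-0.4, -0.3, 0.6]
opening: 0.0496
```

View pics/s7c.png

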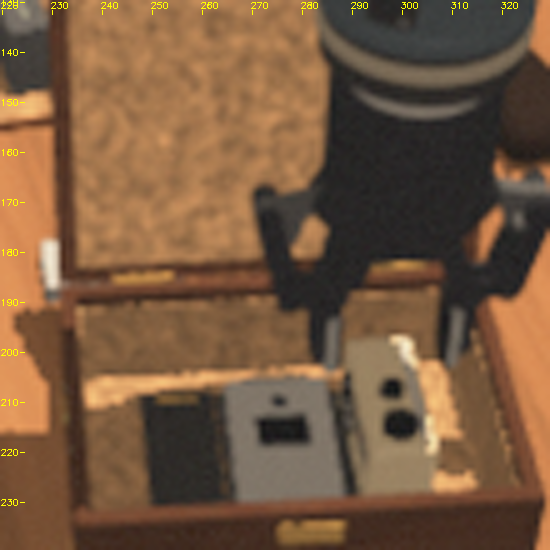

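```bash
python3 -m inch '[[0.001,0,-0.03,0,0.05],[0.001,0,-0.04,0,0.05],[0.001,0,-0.04,0,0.05],[0.001,0,-0.04,0,0.042],[0.001,0,-0.04,0,0.036],[0.001,0,-0.04,0,0.028],[0.001,0,-0.04,0,0.025],[0.001,0,-0.04,0,0.025],[0.001,0,-0.04,0,0.025]]' 30; python3 -c "
from h import *
im=shot('side','s8');crop(im,'s8c',220,130,110,110,5)"
```

```text
t: 11.1
position: [0.58, -0.0429, 0.0466]
eef_rot: [3.128, -0.006, 1.399]
ft_force: [-1.9, -0.9, 6.9]
opening: 0.0332
```

View pics/s8c.png

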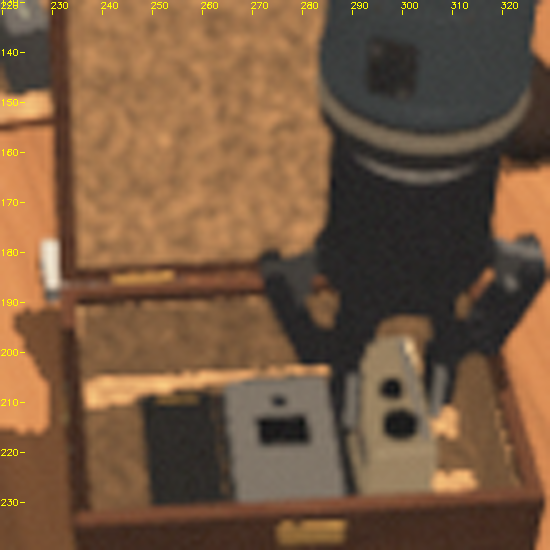

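```bash
python3 -m inch '[[0,0,0.03,0,0.025],[0,0,0.07,0,0.025],[0,0,0.12,0,0.025],[0,0,0.17,0,0.025],[0,0,0.22,0,0.025],[0,0,0.27,0,0.025],[0,0,0.3,0,0.025],[0,0,0.305,0,0.025]]' && python3 -m inch '[[-0.002,0.04,0,0.02,0.025],[-0.004,0.08,0,0.04,0.025],[-0.006,0.12,0,0.06,0.025],[-0.008,0.16,0,0.08,0.025],[-0.01,0.20,0,0.1,0.025],[-0.012,0.24,0,0.12,0.025],[-0.014,0.28,0,0.14,0.025],[-0.016,0.32,0,0.16,0.025],[-0.016,0.36,0,0.18,0.025],[-0.016,0.4,0,0.18,0.025],[-0.016,0.4,0,0.18,0.025],[-0.016,0.4,-0.02,0.18,0.025]]' && python3 -c "
from h import *
im=shot('side','s9')"
```

```text
t: 11.95
position: [0.5808, -0.0429, 0.3562]
eef_rot: [3.122, -0.006, 1.399]
ft_force: [0.7, -0.4, -1.7]
opening: 0.0332
t: 13.15
position: [0.5656, 0.3589, 0.3362]
eef_rot: [3.12, -0.008, 1.581]
ft_force: [0.9, 0.0, -0.9]
opening: 0.0333
```

View pics/s9.png

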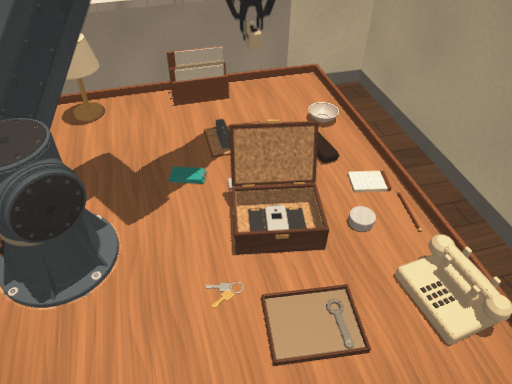

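```bash
python3 -m inch '[[0,0,-0.05,0,0.025],[0,0,-0.1,0,0.025],[0,0,-0.15,0,0.025],[0,0,-0.2,0,0.025],[0,0,-0.25,0,0.025],[0,0,-0.28,0,0.025],[0,0,-0.294,0,0.025],[0,0,-0.296,0,0.025]]'; python3 -m inch '[[0,0,-0.003,0,0.025],[0,0,-0.005,0,0.025],[0,0,-0.005,0,0.025]]'
```

```text
t: 14.0
position: [0.5621, 0.3555, 0.0321]
eef_rot: [3.132, -0.0, 1.58]
ft_force: [-0.9, -0.6, -1.2]
opening: 0.0334
t: 14.3
position: [0.5627, 0.3556, 0.0304]
eef_rot: [3.13, -0.002, 1.58]
ft_force: [-12.0, -6.7, 36.1]
opening: 0.0333
```

```bash
python3 -m inch '[[0,0,0.001,0,0.034],[0,0,0.001,0,0.04],[0,0,0.001,0,0.05],[0,0,0.02,0,0.05],[0,0,0.06,0,0.05],[0,0,0.11,0,0.05],[0,0,0.16,0,0.05],[0,0,0.21,0,0.05],[0,0,0.26,0,0.05],[0,0,0.3,0,0.05]]' && python3 -c "
from h import *
im=shot('top','t10');crop(im,'t10c',65,145,90,100,6);im=shot('side','s10')
crop(im,'s10c',190,80,160,160,3.75)"
```

```text
t: 15.3
position: [0.5629, 0.3556, 0.3287]
eef_rot: [3.127, -0.004, 1.58]
ft_force: [0.7, 0.7, 0.7]
opening: 0.0502
```

View pics/t10.png

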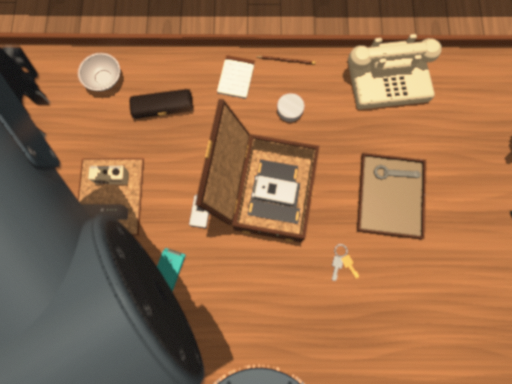

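View pics/s10c.png

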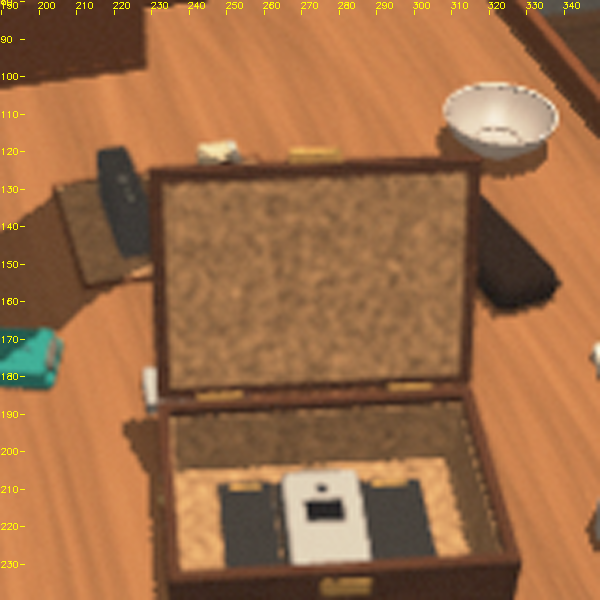

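View pics/t10c.png

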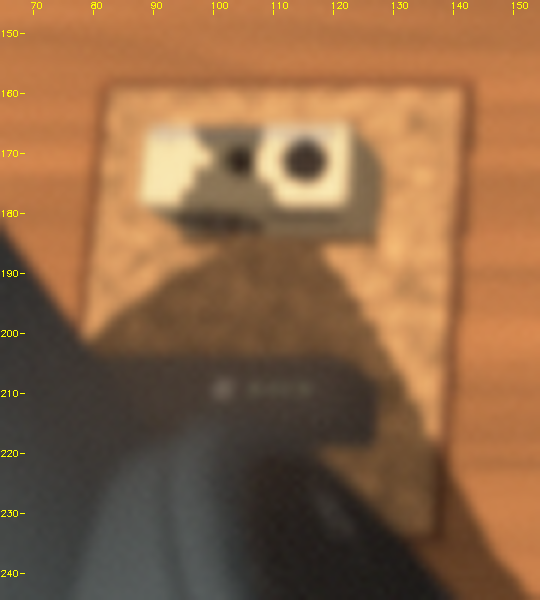

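```bash
python3 - <<'E'
from h import *
crop('t10','t10d',225,125,100,120,6 and 5)
E
```

```text
(no output)
```

View pics/t10d.png

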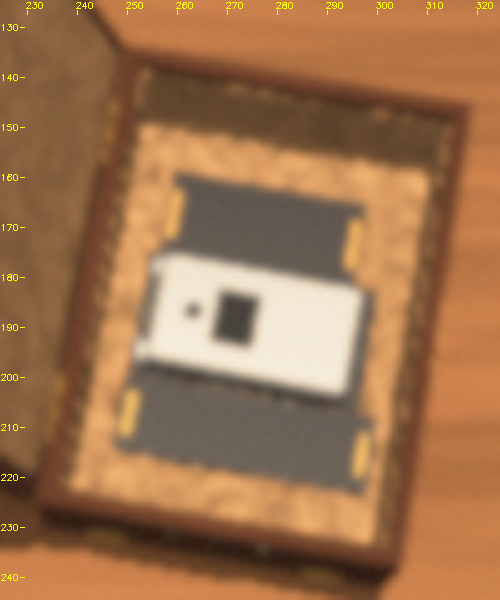

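```bash
python3 - <<'E'
from h import *
def cc(pts,x0=225,y0=125,s=5):return [(x0+a/s-.5,y0+b/s-.5) for a,b in pts]
print('phone',*fit([('top',.052,.1,.032,[0,1,2,3],cc([(361,291),(346,396),(135,360),(162,253)]))],[.53,-.03,-.17]))
bp=unproj('top',cc([(363,492),(118,450)]),.016);rp=unproj('top',cc([(366,205),(180,174)]),.016)
for q,off in((bp,.019),(rp,-.022)):
    v=q[1]-q[0];a=np.arctan2(-v[0],v[1]);print(np.hypot(*v[:2]),a);a=-.172
    print('pad', q.mean(0)[:2]+off*np.array([np.cos(a),np.sin(a)]))
D=np.array([.5296,-.0368]);u=np.array([np.cos(-.1735),np.sin(-.1735)])
print(D-.05*u,D+.05*u)
def cm(pts):return cc(pts,65,145,6)
print('radio',*fit([('top',.034,.08,.05,[0,1,2,3],cm([(350,124),(350,208),(139,203),(147,122)]))],[.56,.35,0]))
E
```

```text
phone [ 0.52869515 -0.03438735 -0.18034121] [[ 0.91855658 -0.06052552]
 [ 0.35177075  0.32488247]
 [-0.19048918 -0.25400093]
 [-1.47858885 -0.03341116]]
0.11511397264777962 -0.16777215711071514
pad [ 0.48140016 -0.03325312]
0.09047602582319618 -0.16921757360280779
pad [ 0.57855298 -0.04286837]
[ 0.48035067 -0.02816846] [ 0.57884933 -0.04543154]
radio [ 0.56360058  0.35396398 -0.00378824] [[ 0.92158045 -0.2065967 ]
 [-0.3638564  -0.05151835]
 [-0.30402285  0.47044864]
 [-0.03840361 -0.19011197]]
```

```bash
python3 -m inch '[[-0.003,-0.04,0.01,-0.02,0.068],[-0.006,-0.08,0.01,-0.04,0.068],[-0.01,-0.12,0.01,-0.06,0.068],[-0.014,-0.16,0.01,-0.08,0.068],[-0.017,-0.20,0.01,-0.1,0.068],[-0.02,-0.24,0.01,-0.12,0.068],[-0.024,-0.28,0.01,-0.14,0.068],[-0.028,-0.32,0.01,-0.16,0.068],[-0.032,-0.36,0.01,-0.18,0.068],[-0.034,-0.39,0,-0.18,0.068],[-0.034,-0.39,0,-0.18,0.068],[-0.034,-0.39,-0.01,-0.18,0.068]]' && python3 -m inch '[[0,0,-0.05,0,0.068],[0,0,-0.1,0,0.068],[0,0,-0.15,0,0.068],[0,0,-0.2,0,0.068],[0,0,-0.25,0,0.068],[0,0,-0.265,0,0.068],[0,0,-0.265,0,0.068]]' && python3 -c "
from h import *
im=shot('side','s11');crop(im,'s11c',220,130,110,110,5)"
```

```text
t: 16.6
position: [0.5307, -0.0341, 0.3211]
eef_rot: [3.121, -0.007, 1.398]
ft_force: [0.4, 0.1, -0.2]
opening: 0.0679
t: 17.3
position: [0.5284, -0.0335, 0.0533]
eef_rot: [3.126, -0.007, 1.398]
ft_force: [-0.9, 0.4, 0.8]
opening: 0.0677
```

View pics/s11c.png

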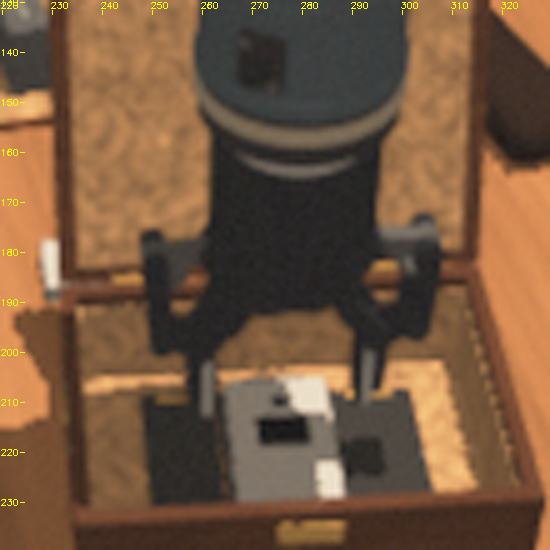

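```bash
python3 - <<'E'
from h import *
a=-.172;u=np.array([np.cos(a),np.sin(a),0]);t=np.array([.5284,-.0335,0])
for z in(.0533,.06,.066):print(z,proj('side',[t-.038*u+[0,0,z],t+.038*u+[0,0,z]]))
E
```

```text
0.0533 [[260.88100643 212.39037943]
 [291.71130068 210.65518361]]
0.06 [[260.94681366 210.47446826]
 [291.91970535 208.74098021]]
0.066 [[261.0062377  208.74344219]
 [292.10787628 207.01159851]]
```

```bash
python3 -m inch '[[0,-0.001,-0.02,0,0.068],[0,-0.001,-0.03,0,0.068],[0,-0.001,-0.032,0,0.068],[0,-0.001,-0.032,0,0.068]]'
```

```text
t: 17.75
position: [0.5302, -0.0346, 0.0241]
eef_rot: [3.123, -0.007, 1.398]
ft_force: [-0.6, -0.2, 0.4]
opening: 0.0682
```

```bash
python3 -c "
from h import *
im=shot('side','s12');crop(im,'s12c',220,130,110,110,5)"
```

```text
(no output)
```

View pics/s12c.png

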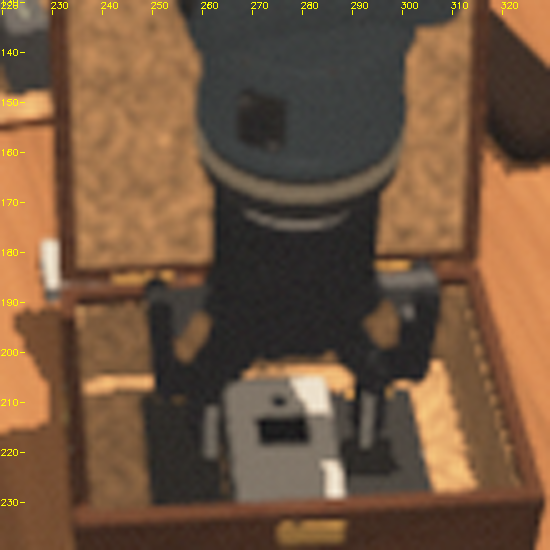

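```bash
python3 -m inch '[[0,0,0,0,0.06],[0,0,0,0,0.054],[0,0,0,0,0.048],[0,0,0,0,0.044],[0,0,0,0,0.044],[0,0,0,0,0.044]]' 30;python3 -c "
from h import *
im=shot('side','s13');crop(im,'s13c',220,130,110,110,5)"
```

```text
t: 18.4
position: [0.5308, -0.0347, 0.0251]
eef_rot: [3.121, -0.007, 1.398]
ft_force: [-3.4, 1.2, 9.7]
opening: 0.0505
```

View pics/s13c.png

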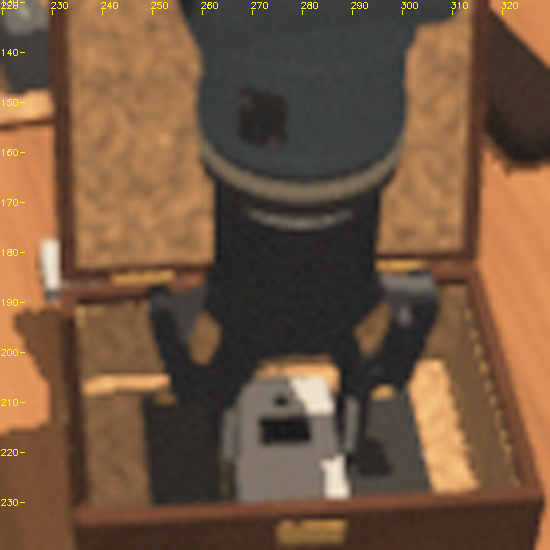

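```bash
python3 -m inch '[[0,0,0.02,0,0.044],[0,0,0.05,0,0.044],[0,0,0.09,0,0.044],[0,0,0.13,0,0.044],[0,0,0.15,0,0.044],[0,0,0.15,0,0.044]]' && python3 -c "
from h import *
im=shot('side','s14');crop(im,'s14c',200,80,140,140,4)"
```

```text
t: 19.05
position: [0.5324, -0.0348, 0.1782]
eef_rot: [3.116, -0.008, 1.398]
ft_force: [0.0, 0.3, -0.6]
opening: 0.0503
```

View pics/s14c.png

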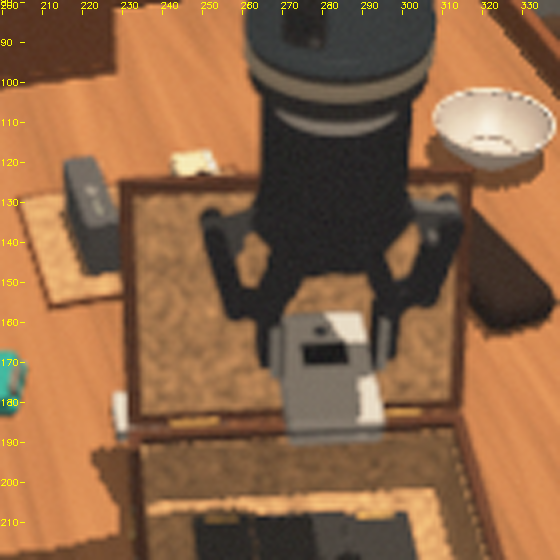

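```bash
python3 -m inch '[[-0.007,-0.04,0,0.01,0.044],[-0.014,-0.08,0,0.02,0.044],[-0.02,-0.12,0,0.03,0.044],[-0.027,-0.16,0,0.04,0.044],[-0.034,-0.20,0,0.05,0.044],[-0.041,-0.24,0,0.05,0.044],[-0.045,-0.271,0,0.05,0.044],[-0.045,-0.271,-0.02,0.05,0.044],[-0.045,-0.271,-0.06,0.05,0.044],[-0.045,-0.271,-0.1,0.05,0.044],[-0.045,-0.271,-0.11,0.05,0.044],[-0.045,-0.271,-0.11,0.05,0.044]]' && python3 -c "
from h import *
im=shot('side','s15');crop(im,'s15c',230,210,150,150,4)
im=shot('top','t15')"
```

```text
t: 20.3
position: [0.4852, -0.3048, 0.0643]
eef_rot: [3.123, -0.009, 1.448]
ft_force: [0.7, -0.7, 0.1]
opening: 0.0511
```

View pics/s15c.png

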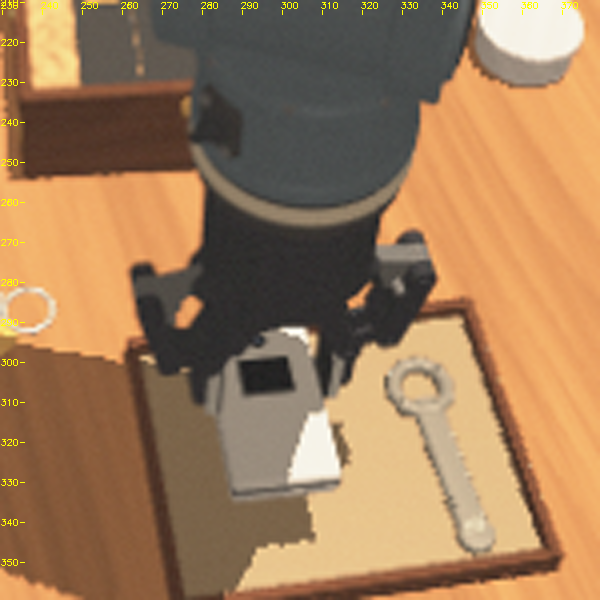

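View pics/t15.png

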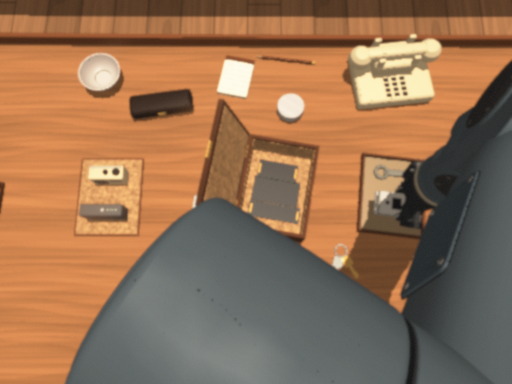

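```bash
python3 -m inch '[[0.001,0,-0.02,0,0.044],[0.001,0,-0.035,0,0.044],[0.001,0,-0.042,0,0.044],[0.001,0,-0.042,0,0.044]]'
```

```text
t: 20.8
position: [0.4884, -0.3061, 0.0259]
eef_rot: [3.117, -0.007, 1.448]
ft_force: [-0.4, -0.0, -0.6]
opening: 0.0506
```

```bash
python3 -m inch '[[0,0,-0.003,0,0.044],[0,0,-0.006,0,0.044],[0,0,-0.006,0,0.044]]'
```

```text
t: 21.1
position: [0.4885, -0.3062, 0.0201]
eef_rot: [3.117, -0.007, 1.448]
ft_force: [0.1, -0.2, -1.2]
opening: 0.0504
```

```bash
python3 -m inch '[[0,0,-0.002,0,0.044],[0,0,-0.003,0,0.044],[0,0,-0.003,0,0.044]]'
```

```text
t: 21.4
position: [0.4886, -0.3062, 0.0173]
eef_rot: [3.117, -0.007, 1.448]
ft_force: [-0.4, -0.1, 1.3]
opening: 0.0506
```

Contact begins. Release and rise.

```bash
python3 -m inch '[[0,0,-0.001,0,0.054],[0,0,-0.001,0,0.062],[0,0,-0.001,0,0.064],[0,0,0.01,0,0.064],[0,0,0.04,0,0.064],[0,0,0.09,0,0.064],[0,0,0.14,0,0.064],[0,0,0.19,0,0.064],[-0.02,0.03,0.24,0,0.064],[-0.02,0.07,0.28,0,0.064],[-0.02,0.11,0.30,0,0.064],[-0.02,0.15,0.31,0,0.064]]' && python3 -c "
from h import *
im=shot('side','s16');crop(im,'s16c',230,260,150,110,4)
im=shot('top','t16')"
```

```text
t: 22.6
position: [0.4684, -0.1574, 0.3298]
eef_rot: [3.113, -0.006, 1.447]
ft_force: [1.2, -0.1, 0.4]
opening: 0.0639
```

View pics/s16c.png

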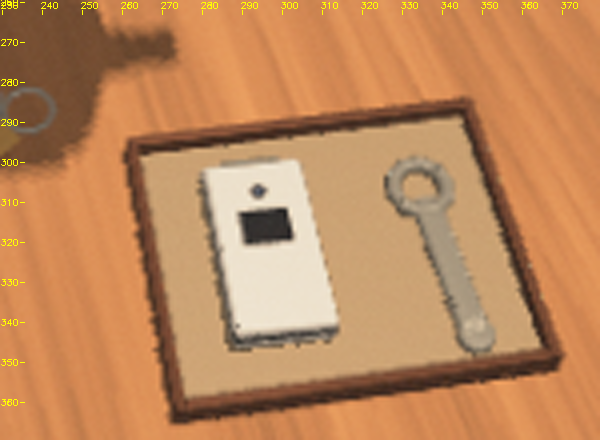

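View pics/t16.png

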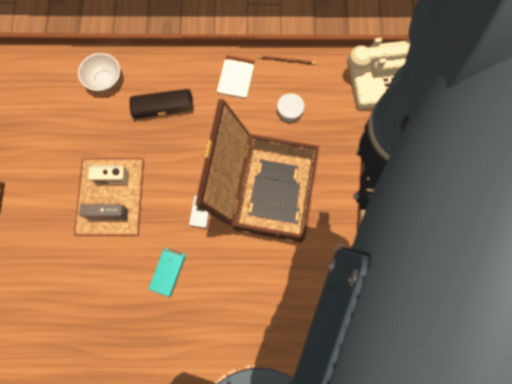

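```bash
python3 - <<'E'
from h import *
crop('t16','t16m',70,150,80,95,6);crop('t16','t16d',225,125,100,120,5)
crop('s16','s16d',220,170,120,90,6)
E
```

```text
(no output)
```

View pics/t16m.png

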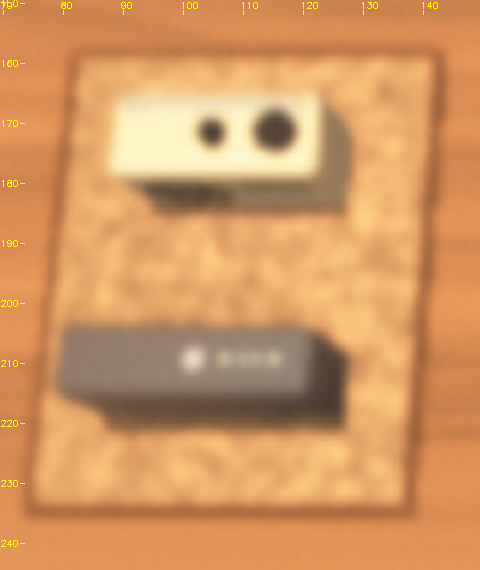

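View pics/t16d.png

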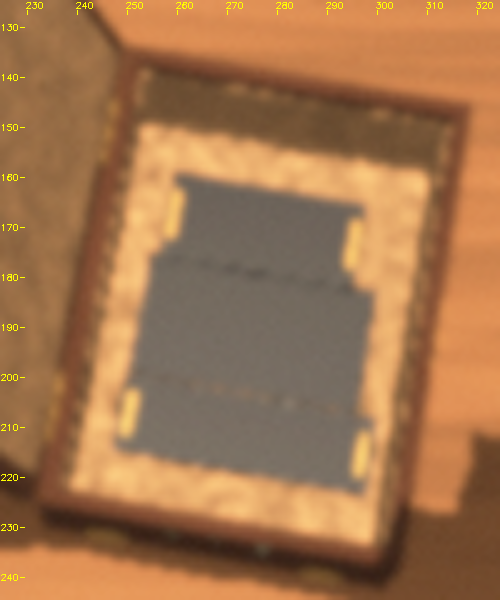

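View pics/s16d.png

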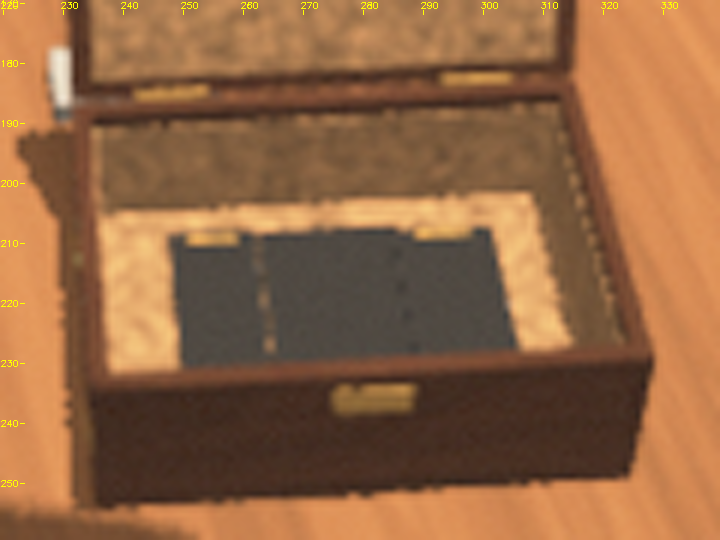

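```bash
python3 - <<'E'
from h import *
def cc(pts,x0=225,y0=125,s=5):return [(x0+a/s-.5,y0+b/s-.5) for a,b in pts]
q=unproj('top',cc([(129,413),(362,455),(174,214),(353,245)]),.016)
for a,b in((0,1),(2,3)):
    v=q[a]-q[b];print('pad',(q[a]+q[b])[:2]/2,np.hypot(*v[:2]),np.arctan2(-v[0],v[1]))
# side: radio/bank pad far strips
def cs(pts):return cc(pts,220,170,6)
print('side strips',unproj('side',cs([(212,239),(443,233)]),.016)[:,:2],'top',q[[0,2],:2])
cm=lambda p:cc(p,70,150,6)
print('radio',*fit([('top',.034,.08,.050,[0,1,2,3],cm([(321,93),(319,179),(108,175),(118,92)]))],[.56,.35,0]))
print('bank',*fit([('top',.028,.096,.054,[0,1,2,3],cm([(314,326),(308,394),(55,392),(64,325)]))],[.47,.35,0]))
ct=lambda p:cc(p,230,260,4)
print('phone',*fit([('side',.052,.1,.024,[0,1,2,3],ct([(298,158),(205,168),(234,334),(338,325)]))],[.487,-.305,-.12]))
E
```

```text
pad [ 0.48021739 -0.03246079] 0.1101417128175601 -0.17735752158308096
pad [ 0.58007566 -0.04187997] 0.0867333550409965 -0.1749469074267496
side strips [[0.48935935 0.0218065 ]
 [0.58712043 0.00062915]] top [[0.4899335  0.02174619]
 [0.58762389 0.00082475]]
radio [ 0.56341779  0.3539939  -0.00314756] [[ 0.73159319  0.02481457]
 [-0.21123986 -0.15219323]
 [-0.15531678  0.22467268]
 [-0.23223805 -0.10418587]]
bank [ 0.47479362  0.35591183 -0.00478269] [[ 0.67204311 -0.41217579]
 [ 0.55334296  0.52636884]
 [-0.58293744  0.46125056]
 [-0.63346404 -0.65009514]]
phone [ 0.51536408 -0.23201995 -0.55152035] [[  0.30823962  10.00120692]
 [ -0.93189565   1.03818999]
 [  2.61938898 -77.65743638]
 [ -0.59735183 -69.83439224]]
```

```bash
python3 -m inch '[[0,0.04,0.01,0.01,0.05],[0,0.085,0.01,0.02,0.05],[0.001,0.13,0.01,0.03,0.05],[0.001,0.175,0.01,0.04,0.05],[0.002,0.22,0.01,0.05,0.05],[0.003,0.265,0.01,0.06,0.05],[0.004,0.31,0.01,0.07,0.05],[0.004,0.355,0.01,0.08,0.05],[0.005,0.40,0.01,0.1,0.05],[0.006,0.45,0.01,0.12,0.05],[0.006,0.49,0,0.12,0.05],[0.006,0.513,-0.02,0.12,0.05]]' && python3 -m inch '[[0.001,0.004,-0.05,0,0.05],[0.001,0.004,-0.1,0,0.05],[0.001,0.004,-0.15,0,0.05],[0.001,0.004,-0.2,0,0.05],[0.001,0.004,-0.22,0,0.05],[0.001,0.004,-0.22,0,0.05]]' && python3 -c "
from h import *
im=shot('side','s17');crop(im,'s17c',170,60,110,110,5)"
```

```text
t: 23.9
position: [0.4749, 0.3616, 0.311]
eef_rot: [3.111, -0.008, 1.574]
ft_force: [1.0, 0.8, -0.7]
opening: 0.05
t: 24.5
position: [0.4744, 0.364, 0.0883]
eef_rot: [3.115, -0.005, 1.574]
ft_force: [0.2, 0.2, -0.3]
opening: 0.05
```

View pics/s17c.png

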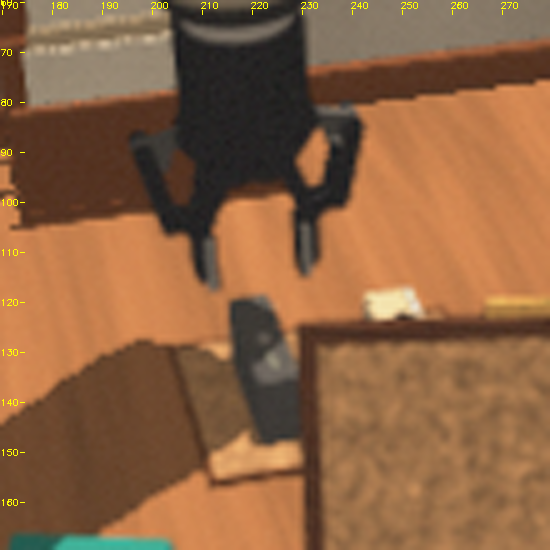

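```bash
python3 -m inch '[[0,-0.008,-0.01,0,0.05],[0,-0.008,-0.03,0,0.05],[0,-0.008,-0.05,0,0.05],[0,-0.008,-0.055,0,0.05],[0,-0.008,-0.055,0,0.05],[0,-0.008,-0.055,0,0.04],[0,-0.008,-0.055,0,0.03],[0,-0.008,-0.055,0,0.02],[0,-0.008,-0.055,0,0.02],[0,-0.008,-0.055,0,0.02],[0,-0.008,-0.055,0,0.02]]' 30; python3 -m inch '[[0,0,0.03,0,0.02],[0,0,0.07,0,0.02],[0,0,0.12,0,0.02],[0,0,0.17,0,0.02],[0,0,0.22,0,0.02],[0,0,0.27,0,0.02],[0,0,0.31,0,0.02],[0,0,0.31,0,0.02]]' && python3 -c "
from h import *
im=shot('side','s18');crop(im,'s18c',150,0,170,170,3.5)"
```

```text
t: 25.65
position: [0.4761, 0.3574, 0.037]
eef_rot: [3.111, -0.008, 1.574]
ft_force: [-2.4, -1.1, 8.7]
opening: 0.0277
t: 26.45
position: [0.4772, 0.3583, 0.3532]
eef_rot: [3.103, -0.013, 1.574]
ft_force: [-0.0, 0.3, -1.9]
opening: 0.0276
```

View pics/s18c.png

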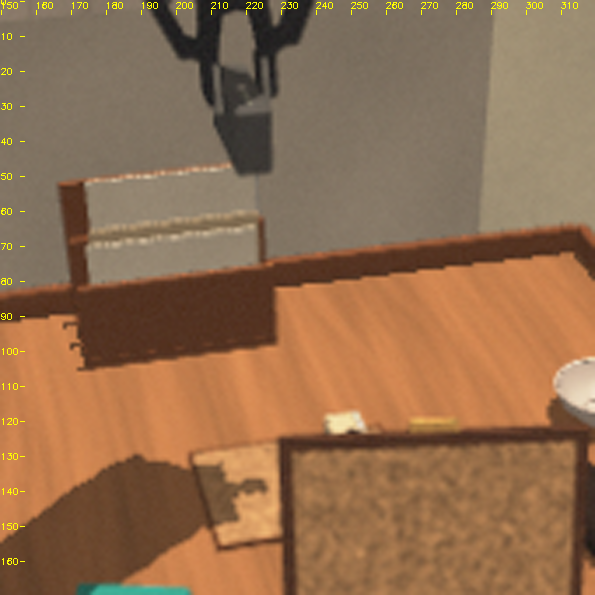

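```bash
python3 -m inch '[[0,-0.04,0,-0.02,0.02],[0,-0.08,0,-0.04,0.02],[0,-0.12,0,-0.06,0.02],[0,-0.16,0,-0.08,0.02],[0,-0.20,0,-0.1,0.02],[0,-0.24,0,-0.12,0.02],[0,-0.28,0,-0.14,0.02],[0.001,-0.32,0,-0.16,0.02],[0.002,-0.36,0,-0.178,0.02],[0.003,-0.389,0,-0.178,0.02],[0.003,-0.389,0,-0.178,0.02],[0.003,-0.389,-0.02,-0.178,0.02]]' && python3 -m inch '[[0,0,-0.05,0,0.02],[0,0,-0.1,0,0.02],[0,0,-0.15,0,0.02],[0,0,-0.2,0,0.02],[0,0,-0.22,0,0.02],[0,0,-0.22,0,0.02]]' && python3 -c "
from h import *
im=shot('side','s19');crop(im,'s19c',190,90,160,150,4)"
```

```text
t: 27.7
position: [0.4802, -0.0315, 0.3303]
eef_rot: [3.105, -0.011, 1.395]
ft_force: [0.1, 0.6, -1.9]
opening: 0.0276
t: 28.3
position: [0.4771, -0.0308, 0.1068]
eef_rot: [3.111, -0.011, 1.395]
ft_force: [-0.3, -0.4, -0.8]
opening: 0.0279
```

View pics/s19c.png

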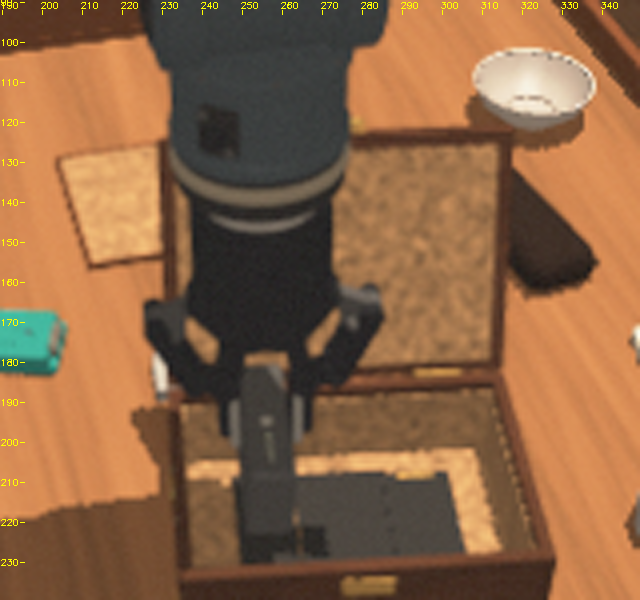

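```bash
python3 -m inch '[[0.002,0,-0.02,0,0.02],[0.002,0,-0.04,0,0.02],[0.002,0,-0.049,0,0.02],[0.002,0,-0.049,0,0.02]]'
```

```text
t: 28.75
position: [0.4806, -0.0309, 0.0604]
eef_rot: [3.108, -0.011, 1.395]
ft_force: [0.3, 0.0, -0.7]
opening: 0.0276
```

```bash
python3 -m inch '[[0,0,-0.005,0,0.02],[0,0,-0.009,0,0.02],[0,0,-0.009,0,0.02]]'
```

```text
t: 29.05
position: [0.4807, -0.0308, 0.0514]
eef_rot: [3.108, -0.011, 1.395]
ft_force: [0.2, 0.0, -2.5]
opening: 0.0278
```

```bash
python3 -m inch '[[0,0,-0.002,0,0.02],[0,0,-0.003,0,0.02],[0,0,-0.003,0,0.02]]'
```

```text
t: 29.35
position: [0.4809, -0.0308, 0.0488]
eef_rot: [3.108, -0.011, 1.395]
ft_force: [-1.6, 1.2, 3.8]
opening: 0.0276
```

```bash
python3 -m inch '[[0,0,-0.001,0,0.02],[0,0,-0.001,0,0.03],[0,0,-0.001,0,0.04],[0,0,-0.001,0,0.05],[0,0,0.02,0,0.05],[0,0,0.06,0,0.05],[0,0,0.11,0,0.05],[0,0,0.16,0,0.05],[0,0,0.21,0,0.05],[0,0,0.26,0,0.05],[0,0,0.29,0,0.05]]'; python3 -m inch '[[0.008,0.04,0,0.02,0.05],[0.016,0.08,0,0.04,0.05],[0.024,0.12,0,0.06,0.05],[0.032,0.16,0,0.08,0.05],[0.04,0.20,0,0.1,0.05],[0.048,0.24,0,0.12,0.05],[0.056,0.28,0,0.14,0.05],[0.064,0.32,0,0.16,0.05],[0.075,0.36,0,0.175,0.05],[0.082,0.385,0,0.175,0.05],[0.082,0.385,-0.02,0.175,0.05],[0.082,0.385,-0.04,0.175,0.05]]' && python3 -c "
from h import *
im=shot('side','s20');crop(im,'s20d',220,170,120,90,6);im=shot('top','t20');crop(im,'t20d',225,125,100,120,5)"
```

```text
t: 30.45
position: [0.4812, -0.0308, 0.3426]
eef_rot: [3.104, -0.012, 1.395]
ft_force: [0.9, -0.1, -0.5]
opening: 0.0499
t: 31.65
position: [0.564, 0.3557, 0.3014]
eef_rot: [3.103, -0.012, 1.571]
ft_force: [0.0, -0.1, -0.8]
opening: 0.0503
```

View pics/s20d.png

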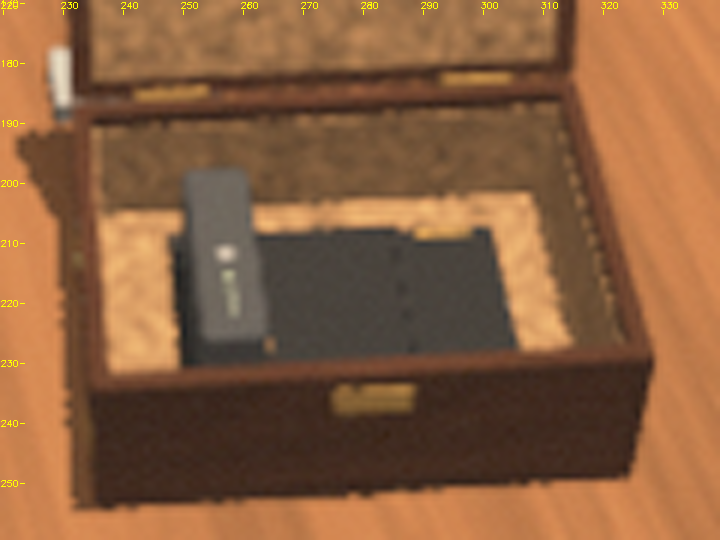

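View pics/t20d.png

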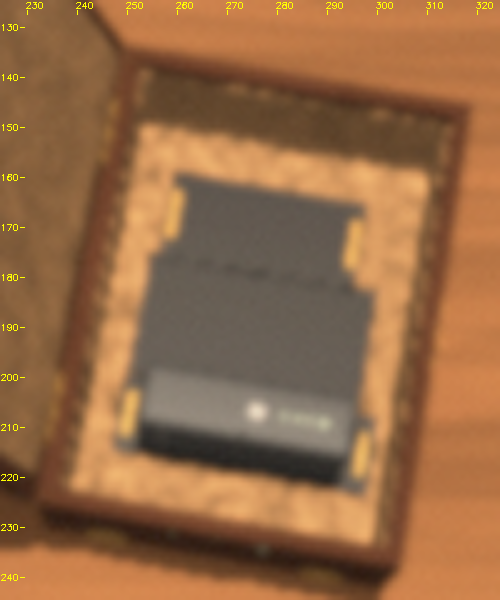

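```bash
python3 - <<'E'
from h import *
cc=lambda p,x0=225,y0=125,s=5:[(x0+a/s-.5,y0+b/s-.5) for a,b in p]
print(*fit([('top',.028,.096,.066,[0,1,2,3],cc([(357,405),(347,457),(138,420),(150,368)]))],[.48,-.03,-.17]))
cs=lambda p:cc(p,220,170,6)
print(*fit([('side',.028,.096,.066,[0,1,2,3],cs([(267,334),(202,341),(183,172),(246,168)]))],[.48,-.03,-.17]))
ct=lambda p:cc(p,230,260,4)
P,e=fit([('side',.052,.1,.024,[0,1,2,3],ct([(338,325),(234,334),(205,168),(298,158)]))],[.487,-.305,-.12]);print('phone',P,e)
d=P[:2]-[.522,-.3097];c,s=np.cos(-.123),np.sin(-.123);print(c*d[0]+s*d[1],-s*d[0]+c*d[1])
E
```

```text
[ 0.47949132 -0.03104031 -0.18416123] [[ 0.64021012 -0.63361586]
 [ 0.57251338  1.19389991]
 [-0.59966421  0.54328234]
 [-0.62037366 -1.16255236]]
[ 0.47902772 -0.03271227 -0.17938528] [[ 0.68683995  0.62791796]
 [-0.50861067  0.09292008]
 [-0.42847537 -0.4648108 ]
 [ 0.28581403 -0.34207215]]
phone [ 0.48768205 -0.30748933 -0.15393262] [[ 0.33753447  0.91094736]
 [-0.13141264  1.25439046]
 [-0.72191219 -2.01777164]
 [ 0.4217321  -1.66199411]]
-0.03432990333572247 -0.002016504454849229
```

```bash
python3 -m inch '[[0,-0.001,-0.05,0,0.05],[0,-0.001,-0.1,0,0.05],[0,-0.001,-0.15,0,0.05],[0,-0.001,-0.2,0,0.05],[0,-0.001,-0.21,0,0.05],[0,-0.001,-0.21,0,0.05]]'; python3 -c "
from h import *
im=shot('top','t21');crop(im,'t21c',65,145,90,100,6)
im=shot('side','s21');crop(im,'s21c',170,60,130,110,5)"
```

```text
t: 32.35
position: [0.5615, 0.3521, 0.0881]
eef_rot: [3.111, -0.007, 1.57]
ft_force: [0.4, 0.1, 0.6]
opening: 0.0501
```

View pics/s21c.png

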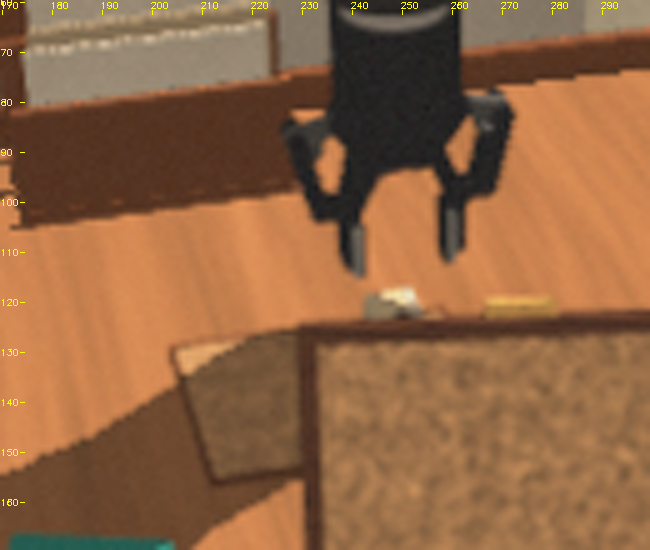

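```bash
python3 -m inch '[[0.001,0.002,-0.02,0,0.05],[0.001,0.002,-0.045,0,0.05],[0.001,0.002,-0.054,0,0.05],[0.001,0.002,-0.054,0,0.05],[0.001,0.002,-0.054,0,0.042],[0.001,0.002,-0.054,0,0.034],[0.001,0.002,-0.054,0,0.025],[0.001,0.002,-0.054,0,0.025],[0.001,0.002,-0.054,0,0.025],[0.001,0.002,-0.054,0,0.025]]' 30; python3 -m inch '[[0,0,0.03,0,0.025],[0,0,0.07,0,0.025],[0,0,0.12,0,0.025],[0,0,0.17,0,0.025],[0,0,0.22,0,0.025],[0,0,0.27,0,0.025],[0,0,0.31,0,0.025],[0,0,0.32,0,0.025]]'; python3 -c "
from h import *
im=shot('side','s22');crop(im,'s22c',170,0,130,130,4.5)"
```

```text
t: 33.45
position: [0.5651, 0.3559, 0.0395]
eef_rot: [3.104, -0.012, 1.57]
ft_force: [-1.5, -0.1, 8.7]
opening: 0.0332
t: 34.25
position: [0.5649, 0.3557, 0.3636]
eef_rot: [3.1, -0.014, 1.57]
ft_force: [1.2, 0.9, -0.5]
opening: 0.033
```

View pics/s22c.png

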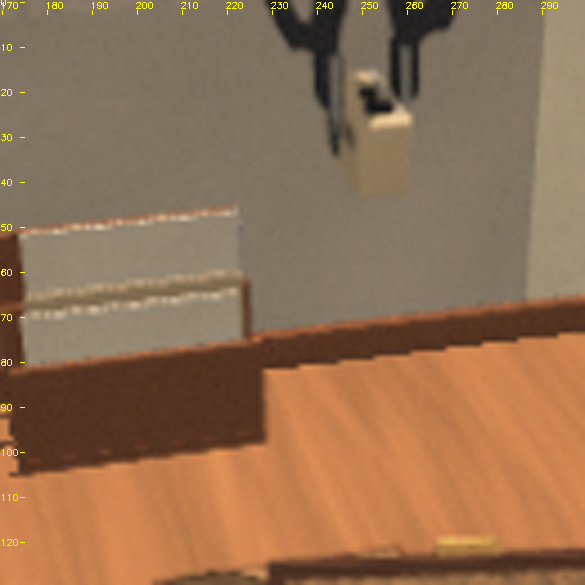

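```bash
python3 -m inch '[[0.001,-0.04,0,-0.02,0.025],[0.002,-0.08,0,-0.04,0.025],[0.004,-0.12,0,-0.06,0.025],[0.006,-0.16,0,-0.08,0.025],[0.008,-0.20,0,-0.1,0.025],[0.01,-0.24,0,-0.12,0.025],[0.012,-0.28,0,-0.14,0.025],[0.014,-0.32,0,-0.16,0.025],[0.015,-0.36,0,-0.174,0.025],[0.015,-0.397,0,-0.174,0.025],[0.015,-0.397,0,-0.174,0.025],[0.015,-0.397,-0.02,-0.174,0.025]]' && python3 -m inch '[[0.002,0,-0.05,0,0.025],[0.002,0,-0.1,0,0.025],[0.002,0,-0.15,0,0.025],[0.002,0,-0.2,0,0.025],[0.002,0,-0.24,0,0.025],[0.002,0,-0.25,0,0.025],[0.002,0,-0.25,0,0.025]]'
```

```text
t: 35.5
position: [0.5804, -0.0423, 0.3471]
eef_rot: [3.095, -0.016, 1.394]
ft_force: [1.6, -0.4, -0.9]
opening: 0.033
t: 36.2
position: [0.5817, -0.0419, 0.0968]
eef_rot: [3.097, -0.015, 1.395]
ft_force: [-0.7, 0.5, -1.4]
opening: 0.033
```

```bash
python3 -m inch '[[-0.003,0.001,-0.02,0,0.025],[-0.003,0.001,-0.035,0,0.025],[-0.003,0.001,-0.039,0,0.025],[-0.003,0.001,-0.039,0,0.025]]'; python3 -c "
from h import *
im=shot('side','s23');crop(im,'s23c',220,130,110,110,5)"
```

```text
t: 36.6
position: [0.5797, -0.0409, 0.0594]
eef_rot: [3.095, -0.016, 1.395]
ft_force: [0.7, -0.2, -1.8]
opening: 0.033
```

View pics/s23c.png

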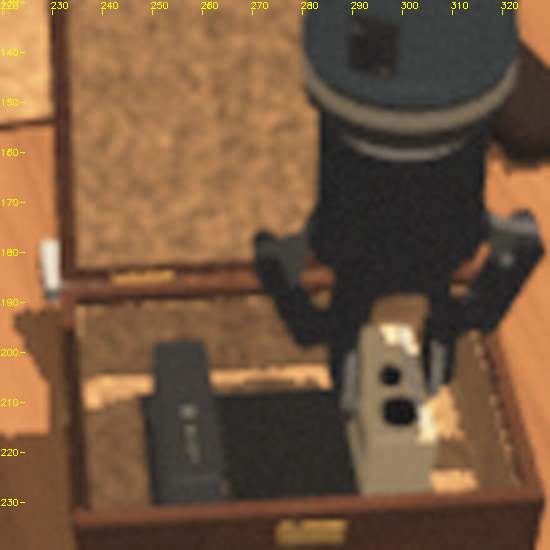

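```bash
python3 -m inch '[[0,0,-0.004,0,0.025],[0,0,-0.007,0,0.025],[0,0,-0.007,0,0.025]]'
```

```text
t: 36.95
position: [0.5798, -0.0409, 0.0526]
eef_rot: [3.095, -0.016, 1.395]
ft_force: [0.5, -0.2, -1.5]
opening: 0.0328
```

```bash
python3 -m inch '[[0,0,-0.002,0,0.025],[0,0,-0.003,0,0.025],[0,0,-0.003,0,0.025]]'
```

```text
t: 37.25
position: [0.5805, -0.0409, 0.0513]
eef_rot: [3.093, -0.016, 1.395]
ft_force: [-8.2, 0.5, 24.6]
opening: 0.0332
```

```bash
python3 -m inch '[[0,0,0,0,0.034],[0,0,0,0,0.042],[0,0,0,0,0.05],[0,0,0,0,0.05],[0,0,0.02,0,0.05],[0,0,0.06,0,0.05],[0,0,0.11,0,0.05],[0,0,0.16,0,0.05],[0,0,0.21,0,0.05],[0,0,0.26,0,0.05],[0,0,0.30,0,0.05]]'; python3 -m inch '[[-0.03,0.04,0,0,0.05],[-0.06,0.08,0,0,0.05],[-0.09,0.12,0,0,0.05],[-0.11,0.16,0,0,0.05],[-0.13,0.2,0,0,0.05],[-0.13,0.24,0,0,0.02],[-0.13,0.26,0,0,0.0],[-0.13,0.26,0,0,0.0]]'; python3 -c "
from h import *
im=shot('side','s24');crop(im,'s24d',220,110,120,145,4);im=shot('top','t24');crop(im,'t24d',185,95,140,150,4)"
```

```text
t: 38.35
position: [0.5803, -0.0409, 0.3544]
eef_rot: [3.09, -0.016, 1.395]
ft_force: [1.5, -1.0, 0.3]
opening: 0.0496
t: 39.15
position: [0.4499, 0.2214, 0.3539]
eef_rot: [3.091, -0.016, 1.398]
ft_force: [-0.6, -0.8, 0.2]
opening: 0.0065
```

View pics/s24d.png

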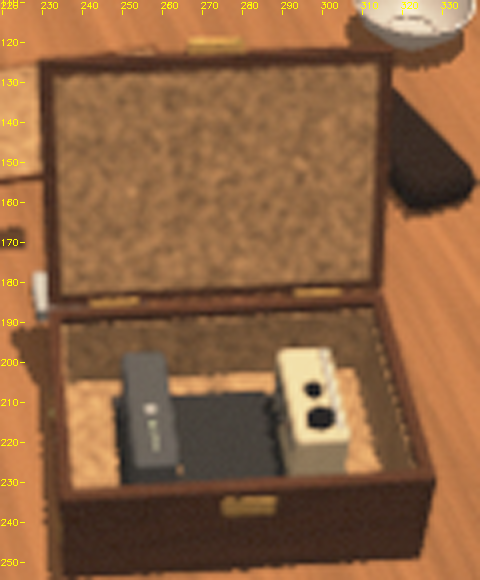

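View pics/t24d.png

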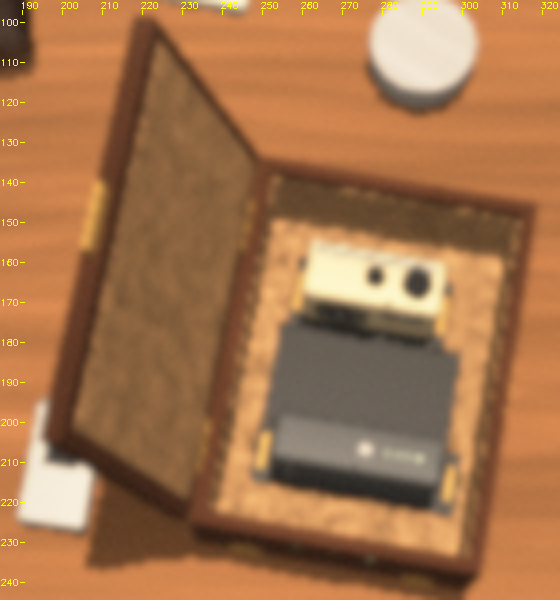

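```bash
python3 - <<'E'
from h import *
cc=lambda p,x0=185,y0=95,s=4:[(x0+a/s-.5,y0+b/s-.5) for a,b in p]
print('radio',*fit([('top',.034,.08,.062,[0,1,2,3],cc([(446,262),(441,312),(302,290),(311,240)]))],[.58,-.04,-.17]))
D=np.array([.5296,-.0368]);a=-.1735;R=np.array([[np.cos(a),-np.sin(a)],[np.sin(a),np.cos(a)]])
def lp(x,r,th,n):# n outward thickness; 
    y=.08-r*np.cos(th)+n*np.sin(th);z=.072+r*np.sin(th)+n*np.cos(th)
    return np.r_[D+R@[x,y],z]
for th in(1.5,1.6,1.7,1.8,1.9):
    P=[lp(.108,.16,th,0),lp(-.108,.16,th,0)]
    print(th,np.round(P,3).tolist(),np.round((proj('top',P)+.5-[185,95])*4).tolist(),np.round((proj('side',P)+.5-[220,110])*4).tolist())
E
```

```text
radio [ 0.58195035 -0.04162543 -0.15879869] [[ 0.66510984 -0.81572951]
 [-0.14304106  0.72400939]
 [-0.26371515  0.73561499]
 [-0.15722243 -0.70674652]]
1.5 [[0.648, 0.012, 0.232], [0.435, 0.049, 0.232]] [[283.0, 29.0], [197.0, 466.0]] [[419.0, 98.0], [40.0, 114.0]]
1.6 [[0.651, 0.028, 0.232], [0.438, 0.065, 0.232]] [[250.0, 23.0], [162.0, 460.0]] [[413.0, 81.0], [39.0, 97.0]]
1.7 [[0.653, 0.044, 0.231], [0.441, 0.081, 0.231]] [[217.0, 19.0], [127.0, 454.0]] [[407.0, 68.0], [38.0, 83.0]]
1.8 [[0.656, 0.059, 0.228], [0.443, 0.096, 0.228]] [[185.0, 17.0], [93.0, 449.0]] [[401.0, 57.0], [37.0, 71.0]]
1.9 [[0.659, 0.074, 0.223], [0.446, 0.112, 0.223]] [[154.0, 16.0], [61.0, 445.0]] [[394.0, 48.0], [36.0, 63.0]]
```

```bash
python3 -m inch '[[0.04,-0.02,0,0,0],[0.08,-0.04,0,0,0],[0.114,-0.061,0,0,0],[0.114,-0.061,-0.05,0,0],[0.114,-0.061,-0.1,0,0],[0.114,-0.061,-0.14,0,0],[0.114,-0.061,-0.16,0,0],[0.114,-0.061,-0.16,0,0]]'; python3 -c "
from h import *
im=shot('side','s25');crop(im,'s25c',190,30,160,200,3)"
```

```text
t: 40.05
position: [0.5626, 0.1564, 0.1915]
eef_rot: [3.095, -0.013, 1.394]
ft_force: [-0.6, -0.5, -0.1]
opening: 0.0003
```

View pics/s25c.png

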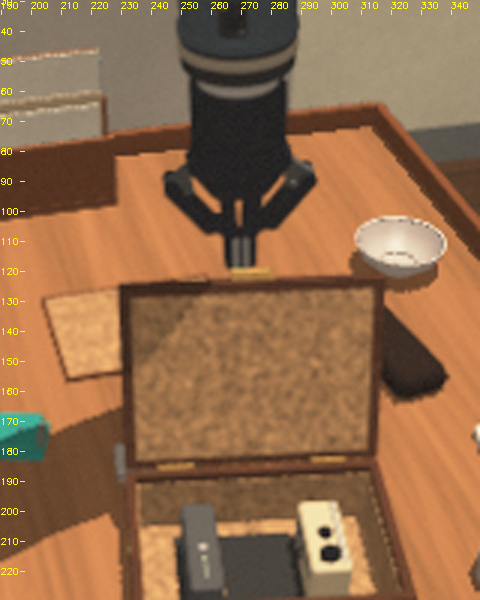

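Fingers are behind the lid's centre. Push along the dock's −y, gently.

```bash
python3 -m inch '[[-0.004,-0.02,0,0,0],[-0.007,-0.04,0,0,0],[-0.01,-0.055,0,0,0],[-0.012,-0.07,0,0,0],[-0.015,-0.085,0,0,0],[-0.018,-0.1,0,0,0],[-0.02,-0.115,0,0,0],[-0.02,-0.115,0,0,0]]'; python3 -c "
from h import *
im=shot('side','s26');crop(im,'s26c',190,30,160,200,3)"
```

```text
t: 40.9
position: [0.5433, 0.04, 0.1938]
eef_rot: [3.093, -0.014, 1.393]
ft_force: [-0.1, 0.5, 0.1]
opening: -0.0
```

View pics/s26c.png

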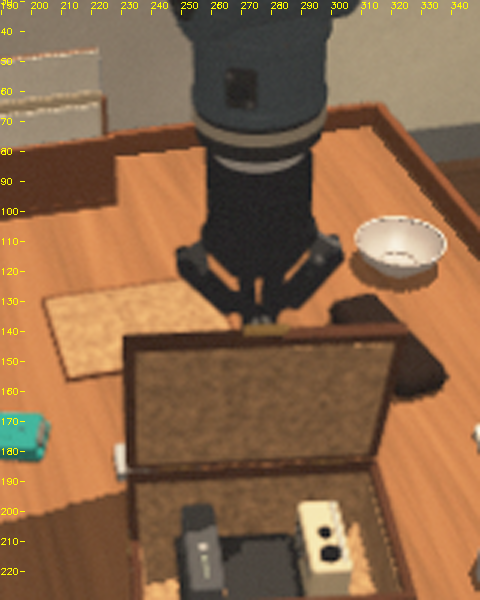

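```bash
python3 -m inch '[[-0.003,-0.015,0,0,0],[-0.005,-0.03,0,0,0],[-0.008,-0.045,0,0,0],[-0.01,-0.06,0,0,0],[-0.013,-0.075,0,0,0],[-0.013,-0.075,0,0,0]]'; python3 -c "
from h import *
im=shot('side','s27');crop(im,'s27c',190,30,160,200,3)"
```

```text
t: 41.55
position: [0.5301, -0.0362, 0.1938]
eef_rot: [3.093, -0.014, 1.391]
ft_force: [-0.5, -0.0, -0.5]
opening: -0.0003
```

View pics/s27c.png

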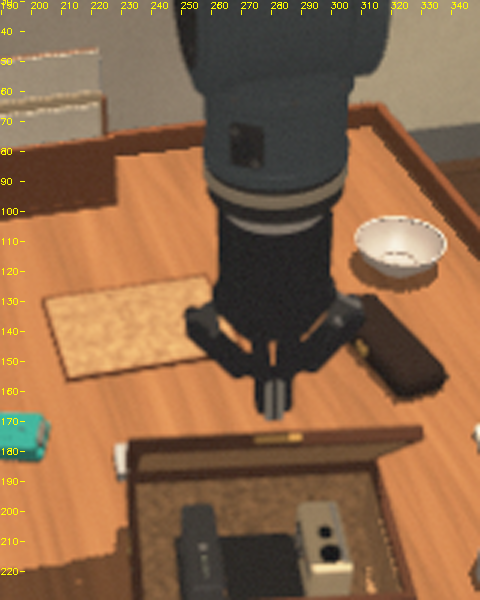

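Lid is well past 1.2 rad and sinking. Lift away and wait for it.

```bash
for i in 1; do python3 -m inch '[[0,0,0.04,0,0.02],[0,0,0.08,0,0.04],[-0.02,0,0.12,0,0.04],[-0.04,0,0.14,0,0.04],[-0.04,0,0.14,0,0.04],[-0.04,0,0.14,0,0.04],[-0.04,0,0.14,0,0.04],[-0.04,0,0.14,0,0.04],[-0.04,0,0.14,0,0.04],[-0.04,0,0.14,0,0.04],[-0.04,0,0.14,0,0.04],[-0.04,0,0.14,0,0.04]]'; python3 -m inch '[[0.0,0.05,0,0,0.04],[0,0.1,0,0,0.04],[0,0.15,0,0,0.04],[0,0.20,0,0,0.04],[0,0.25,0,0,0.04],[0,0.25,0,0,0.04],[0,0.25,0,0,0.04],[0,0.25,0,0,0.04],[0,0.25,0,0,0.04],[0,0.25,0,0,0.04],[0,0.25,0,0,0.04],[0,0.25,0,0,0.04]]'; done; for i in 1 2 3; do python3 -m inch '[[0,0,0,0,0.04],[0,0,0,0,0.04],[0,0,0,0,0.04],[0,0,0,0,0.04],[0,0,0,0,0.04],[0,0,0,0,0.04],[0,0,0,0,0.04],[0,0,0,0,0.04],[0,0,0,0,0.04],[0,0,0,0,0.04],[0,0,0,0,0.04],[0,0,0,0,0.04]]'|head -1; done; python3 -c "
from h import *
im=shot('side','s28');im=shot('top','t28')"
```

```text
t: 42.8
position: [0.4903, -0.0353, 0.3337]
eef_rot: [3.093, -0.015, 1.391]
ft_force: [0.0, 0.5, -0.1]
opening: 0.0396
t: 44.0
position: [0.4904, 0.2143, 0.3338]
eef_rot: [3.092, -0.015, 1.391]
ft_force: [-0.1, 0.0, -0.5]
opening: 0.0401
t: 45.2
t: 46.4
t: 47.6
```

View pics/s28.png

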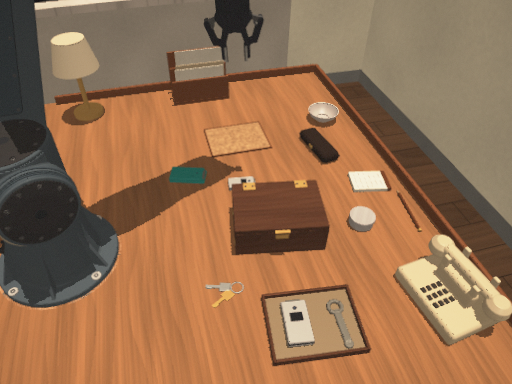

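View pics/t28.png

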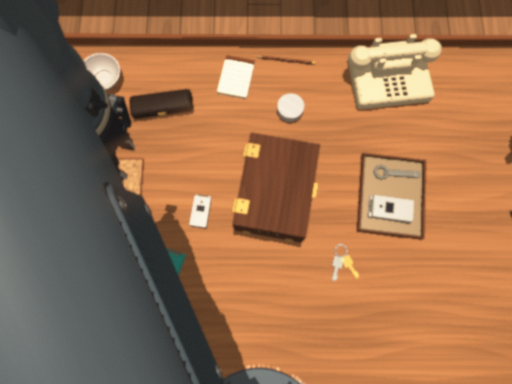

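```bash
python3 -m inch '[[0,0,0,0,0.04],[0,0,0,0,0.04],[0,0,0,0,0.04],[0,0,0,0,0.04],[0,0,0,0,0.04],[0,0,0,0,0.04],[0,0,0,0,0.04],[0,0,0,0,0.04]]'; python3 - <<'E'
from h import *
im=shot('side','s29');a=cv2.imread('pics/s28.png');print(np.abs(im.astype(int)-a)[170:260,220:340].max())
crop(im,'s29c',220,165,120,95,6)
D=(.5296,-.0368,-.1735);print(proj('side',rect(D,.216,.16,.084)))
E
```

```text
t: 48.5
position: [0.4904, 0.2143, 0.3338]
eef_rot: [3.092, -0.015, 1.391]
ft_force: [0.2, -0.4, 0.3]
opening: 0.0398
14
[[329.68168921 225.69209389]
 [234.50462244 231.22817574]
 [231.08952122 183.37629243]
 [315.77557477 179.12397457]]
```

View pics/s29c.png

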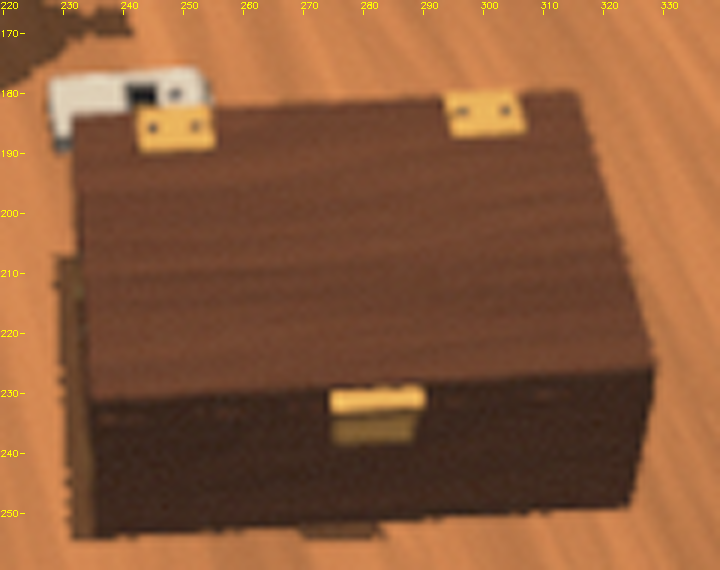

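The lid's outline matches the predicted shut position: front corners near (328,226) and (235,231). It is still.

```bash
python3 -c "
from workcell import workorder
print(workorder.hand_in())"
```

```text
the job is handed in; nothing more can be done
None
```

The job is done and handed in at about 48.5 s of the 131 s allowed. The hand-in gave no verdict.

I stood the power bank and radio upright on the mat, then laid the phone from the well flat in the tray. I put the bank and radio back on their pads, pushed the lid over from behind, and it sank shut.

What the last checks showed, all from the camera images:
- **Power bank:** about 1–2 mm from its pad's centre, turned less than 1° from the pad.
- **Radio:** about 2.5 mm from the pad centre measured directly off the pad. The centre worked out from the dock's outline gives about 5 mm, because the two estimates differ by 3–4 mm along the pad. Both are inside the 12 mm limit. It is turned about 1° from the pad.
- **Phone:** flat, centred at about x = -34 mm, y = -2 mm in the tray. This fit was loose, with errors of up to 2 pixels.
- **Opener:** looked unmoved in the pictures; I did not measure it.
- **Lid:** its outline matches the shut position to about 2 pixels. I saw no movement between two pictures 0.9 s apart.
- **Arm:** clear of everything, with wrist force near zero.

- **Tool tilt:** the tool drifted to about 3° off vertical over the many calls, and the moves could not correct it. The bank and radio still look upright in the pictures taken before the lid closed.
- **Hardest press:** about 36 N at the wrist, when I set the radio on the mat.

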